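Load the autosampler tray and lock its guard hood

TASK

Load the autosampler: slide the safety catch fully aside, turn the latch, swing the guard hood fully open and stand every amber jar from the bench upright in the sample tray, one to an empty cell, set down rather than dropped. Jars already in the tray stay in it. Then shut the hood, turn the latch fully back over its lip and slide the catch home again, leaving everything else on the bench as it is.

Things in the scene. Friction and masses are not known exactly. Their poses are not given: they have to be found in the camera images.
- module: black sample-tray module of an autosampler, fixed to the bench: flat deck 46 mm high, with a recessed well of 2 x 3 cells under a clear hinged hood. Origin on the bench; its x axis points from its front (robot side, face at x = -112 mm) to the hinge side (rear at +165 mm), y to the left (290 mm wide), z up. Shut, the hood is a clear box 157 x 210 mm, top 110 mm above the bench, front wall at x = -28 mm
- well (a point): centre of the well, on the cell floors, 22 mm above the bench, axes as the module's, 44.5 mm behind its origin. The cells are 61 x 61 mm inside and 24 mm deep, split by 3 mm ribs level with the deck: cell centres at x = -32 and +32 mm, y = -64, 0 and +64 mm from this point. Each takes one jar, which stands 32 mm above the deck
- hood (a joint): angle of the guard hood: 0 = shut on the deck, grows as its front edge lifts up and back, to the stop at 1.75; fully open is past 1.45 (nearly upright). A stiff hinge holds it at any angle: about 4 N at the bar to lift it, 1 to 3 N to press it down. The hinge line runs along the module's y, at x = +135 mm from the module's origin, 52 mm above the bench
- hood_bar (a point): middle of the hood's handle: a round aluminium bar 12 mm thick, 80 mm long, along the module's y, on two end brackets 34 mm before the front wall. It moves with the hood; shut, it is 75 mm above the bench, at x = -62, y = -50 mm of the module. Fingers from above can straddle it through the whole swing while it turns between them; open, it stands on top with 28 mm free below it
- latch (a joint): angle of the turn latch on the front deck, about a vertical axis: 0 = its arm points to the hood and lies over the black lip at the foot of the hood's front wall, holding it shut; grows anticlockwise seen from above; at 1.57 the arm points to the module's left and the hood is free. Stops at -0.02 and 1.6. Stays where left, 0.1 N m to turn. With the catch home it turns at most 0.2
- latch_wing (a point): grip of the turn latch, on its axis, 92 mm above the bench: an upright steel wing 10 mm thick, 44 mm long, centred on the axis, along the arm (along the module's x when latched, y when open), 64 to 108 mm above the bench. This frame's x points along the arm, which is 14 mm wide, 35 mm long, top at 64 mm. A 30 mm lug sticks out 90 degrees anticlockwise from the arm
- catch (a joint): travel in m of the safety catch beside the latch: 0 = home, its nose blocks the latch's lug so that the latch cannot turn; grows to the stop at 0.041 as it is slid to the module's left (+y); from 0.036 the latch is free. It goes home only with the latch at 0 (with it open it stops 12 mm short). It stays where it is left; about 3 N to slide
- catch_knob (a point): on the axis of the catch's upright round brass knob, 14 mm thick (17 mm from 91 mm up), 64 to 94 mm above the bench, this point at 84 mm; it stands on a flat brass bar 14 mm wide along the module's y, top at 64 mm. Home, it is 46 mm to the left of the latch axis and 16.5 mm nearer the module's front
- jar_A: amber glass sample jar with white screw cap of the same width and a blank paper band, a plain upright cylinder 38 mm in diameter and 56 mm tall, about 90 g (70 to 130 g), bottom-heavy; origin at the centre of its underside, z up. One of the jars to load: stands on the bench to the left or right of the module, or is absent
- jar_B: amber glass sample jar with white screw cap of the same width and a blank paper band, a plain upright cylinder 38 mm in diameter and 56 mm tall, about 90 g (70 to 130 g), bottom-heavy; origin at the centre of its underside, z up. One of the jars to load: stands on the bench to the left or right of the module, or is absent
- jar_C: amber glass sample jar with white screw cap of the same width and a blank paper band, a plain upright cylinder 38 mm in diameter and 56 mm tall, about 90 g (70 to 130 g), bottom-heavy; origin at the centre of its underside, z up. One of the jars to load: stands on the bench to the left or right of the module, or is absent
- jar_D: amber glass sample jar with white screw cap of the same width and a blank paper band, a plain upright cylinder 38 mm in diameter and 56 mm tall, about 90 g (70 to 130 g), bottom-heavy; origin at the centre of its underside, z up. One of the jars to load: stands on the bench to the left or right of the module, or is absent
- tray_jar_1: amber glass sample jar with white screw cap of the same width and a blank paper band, a plain upright cylinder 38 mm in diameter and 56 mm tall, about 90 g (70 to 130 g), bottom-heavy; origin at the centre of its underside, z up. One of the jars that may already stand in a cell; it stays in the tray
- tray_jar_2: amber glass sample jar with white screw cap of the same width and a blank paper band, a plain upright cylinder 38 mm in diameter and 56 mm tall, about 90 g (70 to 130 g), bottom-heavy; origin at the centre of its underside, z up. One of the jars that may already stand in a cell; it stays in the tray
- tray_jar_3: amber glass sample jar with white screw cap of the same width and a blank paper band, a plain upright cylinder 38 mm in diameter and 56 mm tall, about 90 g (70 to 130 g), bottom-heavy; origin at the centre of its underside, z up. One of the jars that may already stand in a cell; it stays in the tray
- tray_jar_4: amber glass sample jar with white screw cap of the same width and a blank paper band, a plain upright cylinder 38 mm in diameter and 56 mm tall, about 90 g (70 to 130 g), bottom-heavy; origin at the centre of its underside, z up. One of the jars that may already stand in a cell; it stays in the tray
- column: chromatography column lying on the bench, steel tube 160 mm long, 18 mm thick ends; bystander, to be left alone
- wrench: steel wrench lying on the bench; bystander, to be left alone
- beaker: small glass beaker, 60 mm wide, 75 mm tall; bystander, to be left alone
- dish: white ceramic dish, 90 mm wide, 30 mm tall; bystander, to be left alone
- wash: white plastic bottle with red cap, 60 mm wide, 110 mm tall; bystander, to be left alone
- capbox: grey open box of caps, 110 x 80 x 40 mm; bystander, to be left alone
Mind the look-alikes: they are no part of the job. Leave any brown, red or turquoise look-alike of the jar_C alone.

How it is judged (in metres and radians):
On the way, in this order (a step that is already met when the one before it is completed fails the run):
1. the safety catch is slid clear of the latch (value of joint catch above 0.035 m), for 0.2 s.
2. the latch is turned open (value of joint latch above 1.3 rad), for 0.2 s.
3. the hood is swung open (value of joint hood above 1.35 rad), for 0.2 s.
4. every jar stands upright in the tray, one to a cell, with the hood still open (x of jar_A in the frame of well between -0.0625 and 0.0625 m and y of jar_A in the frame of well between -0.0945 and 0.0945 m and z of each of jar_A, jar_B, jar_C, jar_D, tray_jar_1, tray_jar_2, tray_jar_3, tray_jar_4 in the frame of well below 0.006 m and angle between each of jar_A, jar_B, jar_C, jar_D, tray_jar_1, tray_jar_2, tray_jar_3, tray_jar_4's own z axis and vertical below 0.12 rad and x of jar_B in the frame of well between -0.0625 and 0.0625 m and y of jar_B in the frame of well between -0.0945 and 0.0945 m and x of jar_C in the frame of well between -0.0625 and 0.0625 m and y of jar_C in the frame of well between -0.0945 and 0.0945 m and x of jar_D in the frame of well between -0.0625 and 0.0625 m and y of jar_D in the frame of well between -0.0945 and 0.0945 m and x of tray_jar_1 in the frame of well between -0.0625 and 0.0625 m and y of tray_jar_1 in the frame of well between -0.0945 and 0.0945 m and x of tray_jar_2 in the frame of well between -0.0625 and 0.0625 m and y of tray_jar_2 in the frame of well between -0.0945 and 0.0945 m and x of tray_jar_3 in the frame of well between -0.0625 and 0.0625 m and y of tray_jar_3 in the frame of well between -0.0945 and 0.0945 m and x of tray_jar_4 in the frame of well between -0.0625 and 0.0625 m and y of tray_jar_4 in the frame of well between -0.0945 and 0.0945 m and value of joint hood above 1 rad), for 0.2 s.
5. the hood is shut (value of joint hood below 0.03 rad), for 0.2 s.
6. the latch is turned back over the lip (value of joint latch below 0.12 rad and value of joint hood below 0.03 rad), for 0.2 s.
7. the safety catch is home again (value of joint catch below 0.004 m and value of joint latch below 0.12 rad), for 0.2 s.
At the end, for the whole second after the job is handed in: Every jar present stands upright (within 0.12 rad) on the floor of a cell (underside within 6 mm of it) and is at rest, the hood is shut (below 0.03 rad), the latch is turned back over its lip (below 0.12 rad) and the catch is home (below 4 mm) (all of step 7 and x of jar_A in the frame of well between -0.0625 and 0.0625 m and y of jar_A in the frame of well between -0.0945 and 0.0945 m and z of each of jar_A, jar_B, jar_C, jar_D, tray_jar_1, tray_jar_2, tray_jar_3, tray_jar_4 in the frame of well below 0.006 m and angle between each of jar_A, jar_B, jar_C, jar_D, tray_jar_1, tray_jar_2, tray_jar_3, tray_jar_4's own z axis and vertical below 0.12 rad and x of jar_B in the frame of well between -0.0625 and 0.0625 m and y of jar_B in the frame of well between -0.0945 and 0.0945 m and x of jar_C in the frame of well between -0.0625 and 0.0625 m and y of jar_C in the frame of well between -0.0945 and 0.0945 m and x of jar_D in the frame of well between -0.0625 and 0.0625 m and y of jar_D in the frame of well between -0.0945 and 0.0945 m and x of tray_jar_1 in the frame of well between -0.0625 and 0.0625 m and y of tray_jar_1 in the frame of well between -0.0945 and 0.0945 m and x of tray_jar_2 in the frame of well between -0.0625 and 0.0625 m and y of tray_jar_2 in the frame of well between -0.0945 and 0.0945 m and x of tray_jar_3 in the frame of well between -0.0625 and 0.0625 m and y of tray_jar_3 in the frame of well between -0.0945 and 0.0945 m and x of tray_jar_4 in the frame of well between -0.0625 and 0.0625 m and y of tray_jar_4 in the frame of well between -0.0945 and 0.0945 m and value of joint hood below 0.03 rad and linear speed of each of jar_A, jar_B, jar_C, jar_D, tray_jar_1, tray_jar_2, tray_jar_3, tray_jar_4 below 0.03 m/s); the robot touches nothing.
It fails at once if something else on the bench is pushed away or knocked over (moved more than 50 mm) (distance of any of column, wrench, beaker, dish, wash, capbox from where it was at the start of the episode above 0.05 m).
It fails at once if a jar is dropped or banged into the tray (over 45 N between jar and module) (contact force between any of jar_A, jar_B, jar_C, jar_D and module above 45 N).
Of jar_A, jar_B, jar_C, jar_D only 2 to 4 are there at a start; the rules pass over those that are not, and their reading is None.
Of tray_jar_1, tray_jar_2, tray_jar_3, tray_jar_4 only 1 to 2 are there at a start; the rules pass over those that are not, and their reading is None.
At some moment in a run one of jar_A, jar_B, jar_C, jar_D may be knocked a few centimetres aside while the robot is not near it.
It also fails if it takes over 210 s, if anything falls off the work surface, if the arm or the gripper's body presses on something with over 40 N, if the wrist force passes 120 N, or if a joint passes its speed limit or range.

ROBOT

A 7-joint arm with a two-finger parallel gripper is mounted at the origin on the work surface. World frame = base frame: x ahead of the robot, y to its left, z up, the work surface at z = 0. Lengths are in mm, angles in rad, forces in N, time in s.
With the tool pointing down it reaches from about 425 to 875 mm from the base axis. Payload 8.4 kg.
Tool frame: the origin (TCP) lies midway between the tips of the shut fingers; the grasp point (between the pads) lies 19 mm behind it; z points along the fingers, y is the direction in which the jaws open and shut (so a half turn about z gives the same grasp; the last joint's range is limited). The gripper opens to 87 mm and grips with 3 to 60 N. Pads are 19 mm wide; open, the fingers measure 117 mm over their backs; the gripper's body (75 mm by 190 mm) begins 51 mm behind the grasp point.
Start: joints at [1.034, 0.333, 0.04, 1.465, -0.013, 1.343, -0.059], TCP at [275.541, -588.677, 222.546] pointing down, gripper open.
Joint ranges: [-2.58, 2.58], [-0.38, 2.09], [-1.3, 1.39], [0.25, 2.4], [-1.5, 4.64], [0.08, 2.09], [-2.65, 2.65]. Speed limits (rad/s): [2.22, 2.22, 2.79, 2.79, 3.14, 3.14, 3.14].

INTERFACE

Orientations are given as a rotation vector (axis times angle).
In Python, from cell import read_state, get_image, job_done gives the robot as it stands.
- The arm moves only by the tool step_arm, never from a script. Its argument "rows" is a list of rows, each a list of 7 numbers: the shift along the tool's x, y, z in units of 25 mm (1.0 is 25 mm), then the turn, a rotation vector about the tool's x, y, z in units of 6 degrees (1.0 is 6 degrees), then the gripper command: -1 is shut, 1 is fully open, values between are in proportion. In form: [[dx, dy, dz, rx, ry, rz, fingers], ...]. A call has 1 to 10 rows; each row shifts and turns the commanded pose from where the row before left it, along the tool's axes as they then stand; what a row does not reach is not made up. A row lasts 1/12 s, in which the tool goes at most 41.7 mm and 7.16 degrees, less where a joint would pass 70% of its speed; a pose out of reach is approached as far as the arm can. A call is refused whole if a number of a shift passes 1 or a number of a turn 1, either way. A call with a gripper value outside its range is refused whole. The fingers move at their own pace and stop on an object; "squeeze" is the grip in N (left out, the last holds). Time passes only in rows, so rows that do not move let the fingers close. It gives the time, the measured TCP pose, the force and the opening at its end, in the units of the state.
- read_state(): the state, without advancing time (a new reading comes with each control period).
- get_image(name): name is "scene" or "top" or "wrist"; returns a dict with "pixels" (400x640x3 uint8, red, green, blue), "fov_y" (degrees; the focal length in pixels is half the picture's height over the tangent of half this angle, whatever the lens; pixels are square), "cx", "cy" (the principal point, pixels), "R" (3x3) and "t" (3): a world point X has camera coordinates R X + t. Camera axes: x right, y down, z forward; pixel columns grow to the right and rows downward; lengths in mm; the calibration is good to about 2 mm. A picture is of the moment at which its call begins. There is no depth.
- job_done(): hands the job in, once; it reports no verdict.
The state is a dict: "time": time; "q": joint angles; "qvel": joint speeds; "joint_torque": joint torques, N m; "ee_pos": TCP position; "ee_rot": TCP orientation; "force": force on the tool from outside, world axes, zero at the start; "wrist_torque": the same for the moment, N m; "grip_width": opening from 0.0 (shut) to 1.0 (fully open).
Only numpy, scipy, OpenCV 4.12 (cv2) and the standard library are available. Lean on these libraries where they do the work, as an engineer would, in place of code of your own. Each camera call takes 0.05 s, during which the arm holds its last target.

## Working session

There is one attempt and no reset: what is moved stays moved. The work goes in short steps, Python scripts to look and compute and a tool call to move; the robot and the scene stay as the last step left them, time stands still between calls to the robot, and variables do not carry over. Pictures are saved under pics/ and viewed, and the job is handed in when it is done.

Besides the shell and the picture viewer there is one more tool, called after "Request:" as a command line: name --pt "numbers of a row" for each row, then --argument value for the rest. step_arm: Moves the arm, as the interface text tells. Its arguments: {"type":"object","properties":{"rows":{"type":"array"},"squeeze":{"type":"number"}},"required":["rows"]}

```bash
ls; mkdir -p pics
cat > h.py <<'E'
import numpy as np, cv2
from cell import read_state,get_image,job_done
from scipy.spatial.transform import Rotation as Rn
def snap(n,f=None):
    d=get_image(n)
    d['R']=np.array(d['R']);d['t']=np.array(d['t']);d['pixels']=np.array(d['pixels'])
    d['f']=200/np.tan(np.radians(d['fov_y'])/2)
    if f: cv2.imwrite('pics/'+f,d['pixels'][:,:,::-1])
    return d
def ray(d,u,v):
    r=np.array([(u-d['cx'])/d['f'],(v-d['cy'])/d['f'],1.]);r=d['R'].T@r
    return -d['R'].T@d['t'], r/np.linalg.norm(r)
def onz(d,u,v,z):
    c,r=ray(d,u,v);return c+r*(z-c[2])/r[2]
def proj(d,X):
    p=d['R']@np.array(X,float)+d['t'];return np.array([d['cx']+d['f']*p[0]/p[2],d['cy']+d['f']*p[1]/p[2]])
def tri(L):
    A=np.zeros((3,3));b=np.zeros(3)
    for d,u,v in L:
        c,r=ray(d,u,v);P=np.eye(3)-np.outer(r,r);A+=P;b+=P@c
    X=np.linalg.solve(A,b)
    return X,[np.round(proj(d,X)-[u,v],1) for d,u,v in L]
E
python3 - <<'E'
from h import *
import pickle
D={}
for n in ['scene','top','wrist']:
    d=snap(n,n+'0.png');D[n]=d
    print(n,d['fov_y'],d['cx'],d['cy'],np.round(-d['R'].T@d['t']),np.round(d['R'],2).tolist())
pickle.dump(D,open('d0.pkl','wb'))
print(read_state())
E
```

```text
pics
scene 54.36819457096375 313.88664191135587 200.68450197234358 [1003.  405. 1084.] [[-0.63, 0.78, 0.01], [0.65, 0.53, -0.55], [-0.43, -0.34, -0.84]]
top 56.60605583955392 320.05801481408616 199.9209647032086 [ 437.    2. 1061.] [[0.01, -1.0, -0.0], [-1.0, -0.01, -0.07], [0.07, 0.0, -1.0]]
wrist 67.45252753891934 321.25826731618946 199.58682784806913 [ 338. -560.  384.] [[0.42, -0.91, -0.0], [-0.88, -0.41, 0.25], [-0.23, -0.11, -0.97]]
{'time': 0.15, 'q': array([ 1.03378928,  0.33376317,  0.03988057,  1.46603642, -0.01337667,
        1.34332856, -0.05848246]), 'qvel': array([-4.62131959e-04, -4.75084203e-03,  5.63376486e-04, -3.31871618e-03,
        4.47754100e-04, -6.09355629e-05, -9.37318238e-05]), 'joint_torque': array([ 1.87621219e-03, -6.56839657e+01,  1.33668803e+00, -4.04107511e+01,
       -5.97642618e-02,  4.18510311e-02,  9.61976798e-05]), 'ee_pos': array([ 275.38578134, -588.3803408 ,  221.86981211]), 'ee_rot': array([-3.06543846e+00, -6.81966816e-01,  5.96590363e-04]), 'force': array([-0.56422249,  0.9271512 ,  0.08075156]), 'wrist_torque': array([-0.03629593,  0.01856846,  0.05224089]), 'grip_width': 1.0005845124706645}
```

View pics/scene0.png

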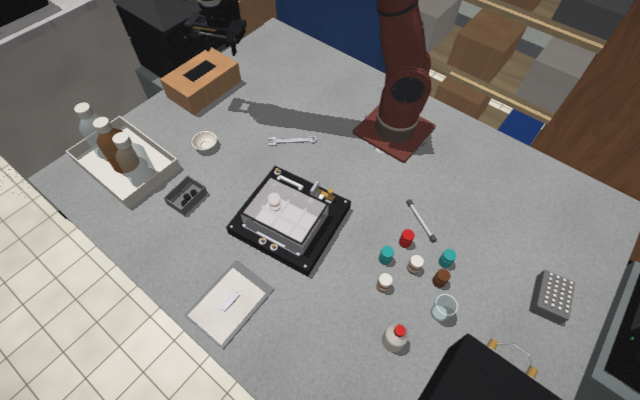

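View pics/top0.png

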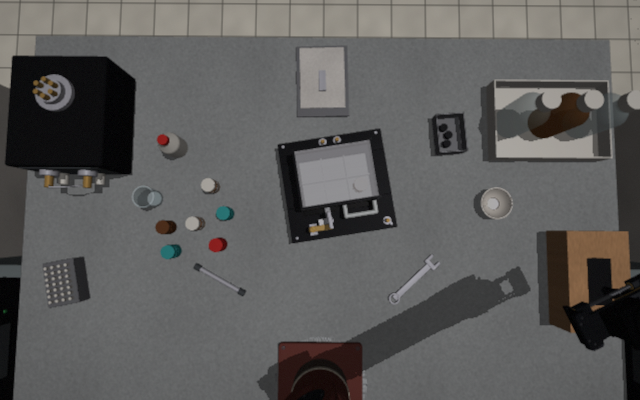

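View pics/wrist0.png

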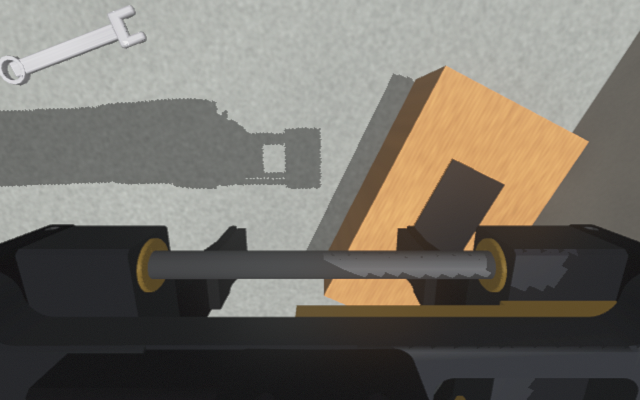

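Run:
```python
from h import *
import pickle
D=pickle.load(open('d0.pkl','rb'))
def crop(n,x0,y0,x1,y1,s,f):
    c=D[n]['pixels'][y0:y1,x0:x1,::-1]; cv2.imwrite('pics/'+f,cv2.resize(c,None,fx=s,fy=s,interpolation=cv2.INTER_CUBIC))
crop('top',270,120,405,250,4,'c1.png')
crop('scene',220,155,360,275,5,'c2.png')
a=cv2.resize(D['top']['pixels'][140:270,125:255,::-1],None,fx=3,fy=3,interpolation=cv2.INTER_CUBIC)
b=cv2.resize(D['scene']['pixels'][215:345,355:485,::-1],None,fx=3,fy=3,interpolation=cv2.INTER_CUBIC)
cv2.imwrite('pics/c3.png',np.hstack([a,b]))
```

```text
(no output)
```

View pics/c1.png

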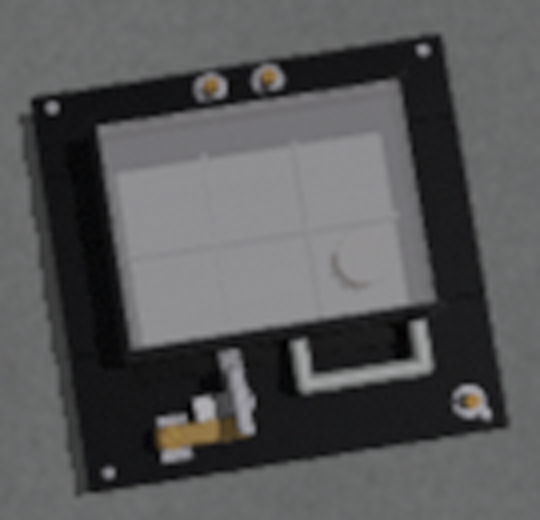

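View pics/c2.png

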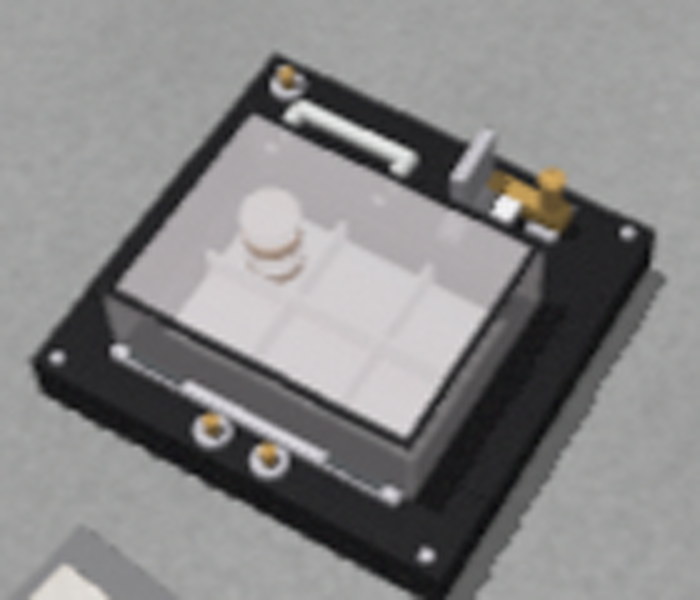

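View pics/c3.png

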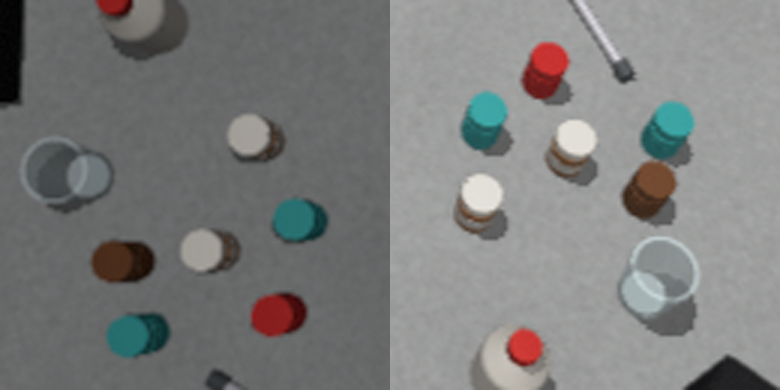

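Run:
```python
from h import *
import pickle
D=pickle.load(open('d0.pkl','rb'));t=D['top'];s=D['scene']
C=lambda x,y:(270+x/4-.4,120+y/4-.4); S=lambda x,y:(220+x/5-.4,155+y/5-.4)
pts={'fl':((80,492),(655,240)),'fr':((508,425),(277,53)),'rr':((440,37),(35,362)),'rl':((32,100),(440,598)),
 'screwFL':((109,473),(627,233)),'screwRR':((423,50),(57,357)),'screwRL':((52,107),(426,555)),'knob':((170,432),(552,180)),'barL':((303,378),(408,163)),'barR':((425,362),(297,115)),'wingtopend':((238,375),(487,133)),'traycap':((352,260),(270,212))}
for k,(a,b) in pts.items():
    a=C(*a);b=S(*b);X,e=tri([(t,*a),(s,*b)]);print(k,np.round(X),e,np.round(onz(t,*a,46)),np.round(onz(s,*b,46)))
P={'j1':((250,135),(481,195)),'j2':((204,250),(574,138))}
for k,(a,b) in P.items():
    a=(125+a[0]/3,140+a[1]/3);b=(355+(b[0]-390)/3,215+b[1]/3)
    X,e=tri([(t,*a),(s,*b)]);print(k,np.round(X),e)
st=read_state();M=Rn.from_rotvec(st['ee_rot']).as_matrix();print(M.round(3))
w=D['wrist'];c=-w['R'].T@w['t'];print('cam in tool',(M.T@(c-st['ee_pos'])).round(1)); print((w['R']@M).round(3))
```

```text
fl [393.  83.  38.] [array([ 0.9, -0.6]), array([ 0.9, -0. ])] [391.  85.  46.] [399.  83.  46.]
fr [ 438. -206.   43.] [array([-0.4,  0.2]), array([-0.3, -0.1])] [ 439. -206.   46.] [ 439. -203.   46.]
rr [ 709. -161.   39.] [array([-0.3,  0.2]), array([-0.3, -0.1])] [ 707. -161.   46.] [ 710. -157.   46.]
rl [665. 125.  24.] [array([-0.1,  0.1]), array([-0.2, -0. ])] [661. 122.  46.] [672. 131.  46.]
screwFL [404.  66.  43.] [array([ 0., -0.]), array([0., 0.])] [404.  65.  46.] [406.  66.  46.]
screwRR [ 699. -149.   45.] [array([ 0.1, -0. ]), array([0.1, 0. ])] [ 698. -149.   46.] [ 699. -149.   46.]
screwRL [656. 108.  45.] [array([ 0.1, -0. ]), array([0.1, 0. ])] [656. 108.  46.] [657. 108.  46.]
knob [432.  23.  95.] [array([-0.1,  0. ]), array([-0.1, -0. ])] [432.  24.  46.] [404.   4.  46.]
barL [468. -64.  75.] [array([-0.3,  0.2]), array([-0.3, -0. ])] [470. -66.  46.] [453. -76.  46.]
barR [ 480. -146.   67.] [array([-0.,  0.]), array([-0., -0.])] [ 481. -150.   46.] [ 470. -158.   46.]
wingtopend [464. -13. 147.] [array([-2.5,  1.7]), array([-2.5, -0.2])] [472. -22.  46.] [401. -52.  46.]
traycap [ 550. -100.   78.] [array([ 1.3, -0.9]), array([1.4, 0.2])] [ 551. -100.   46.] [ 538. -120.   46.]
j1 [547. 311.  44.] [array([-0.1,  0.1]), array([-0.1,  0. ])]
j2 [441. 350.  46.] [array([-0.,  0.]), array([-0.,  0.])]
[[ 0.906  0.424 -0.001]
 [ 0.424 -0.906  0.001]
 [-0.    -0.001 -1.   ]]
cam in tool [  69.3    0.5 -162.4]
[[-0.001  1.    -0.   ]
 [-0.967 -0.001 -0.253]
 [-0.253 -0.     0.967]]
```

Request:
step_arm --pt "0 0 -0.1 0 0 -1 1" --pt "0 0 -0.1 0 0 -1 1" --pt "0 0 -0.1 0 0 -1 1" --pt "0 0 -0.1 0 0 -1 1" --pt "0 0 -0.1 0 0 -1 1" --pt "0 0 -0.1 0 0 -1 1" --pt "0 0 -0.1 0 0 -1 1" --pt "0 0 -0.1 0 0 -1 1" --pt "0 0 -0.1 0 0 -1 1" --pt "0 0 -0.1 0 0 -1 1"

```text
time: 0.98
ee_pos: [275.5, -588.5, 247.3]
ee_rot: [-2.309, -2.13, -0.0]
force: [-0.5, 0.5, 0.4]
grip_width: 1.002
```

Request:
step_arm --pt "0 0 0 0 0 -0.8 1" --pt "0 0 0 0 0 -0.8 1" --pt "0 0 0 0 0 -0.8 1" --pt "0.85 0.54 0 0 0 0 0" --pt "0.85 0.54 0 0 0 0 0" --pt "0.85 0.54 0 0 0 0 0" --pt "0.85 0.54 0 0 0 0 0" --pt "0.85 0.54 0 0 0 0 0" --pt "0.85 0.54 0 0 0 0 0" --pt "0.85 0.54 0 0 0 0 0"

```text
time: 1.82
ee_pos: [344.4, -425.1, 247.3]
ee_rot: [-2.03, -2.397, 0.0]
force: [0.6, -0.2, 0.1]
grip_width: 0.563
```

Request:
step_arm --pt "0.85 0.54 0 0 0 0 0" --pt "0.85 0.54 0 0 0 0 0" --pt "0.85 0.54 0 0 0 0 0" --pt "0.85 0.54 0 0 0 0 0" --pt "0.85 0.54 0 0 0 0 0" --pt "0.85 0.54 0 0 0 0 0" --pt "0.85 0.54 0 0 0 0 0" --pt "0.85 0.54 0 0 0 0 0" --pt "0.85 0.54 0 0 0 0 0" --pt "0.85 0.54 0 0 0 0 0"

```text
time: 2.65
ee_pos: [442.5, -193.3, 247.5]
ee_rot: [-2.03, -2.397, 0.0]
force: [0.7, 0.4, 0.6]
grip_width: 0.498
```

Request:
step_arm --pt "0.85 0.54 0 0 0 0 0" --pt "0.85 0.54 0 0 0 0 0" --pt "0.85 0.54 0 0 0 0 0" --pt "0 0 0 0 0 0 -0.31" --pt "0 0 0 0 0 0 -0.31"

```text
time: 3.07
ee_pos: [472.1, -123.7, 247.5]
ee_rot: [-2.026, -2.4, 0.0]
force: [-1.2, -0.9, -0.5]
grip_width: 0.42
```

```bash
cat >> h.py <<'E'
def plan(X,yaw=None):
    """remaining motion to TCP target X in tool units (25mm, 6deg)"""
    st=read_state();M=Rn.from_rotvec(st['ee_rot']).as_matrix()
    y=np.arctan2(M[1,0],M[0,0]);d=M.T@(np.array(X)-st['ee_pos'])
    print('pos',st['ee_pos'].round(1),'yaw',round(y,3),'shift units',(d/25).round(2),'turn z units', None if yaw is None else round(-np.degrees(yaw-y)/6,2),'grip',round(st['grip_width']*87,1),'t',round(st['time'],1))
E
python3 - <<'E'
from h import *
import pickle
d=snap('wrist','w1.png');pickle.dump(d,open('w1.pkl','wb'));print(read_state()['q'].round(2))
E
```

```text
[ 0.71  0.02 -0.54  1.79  0.01  1.34  0.33]
```

View pics/w1.png

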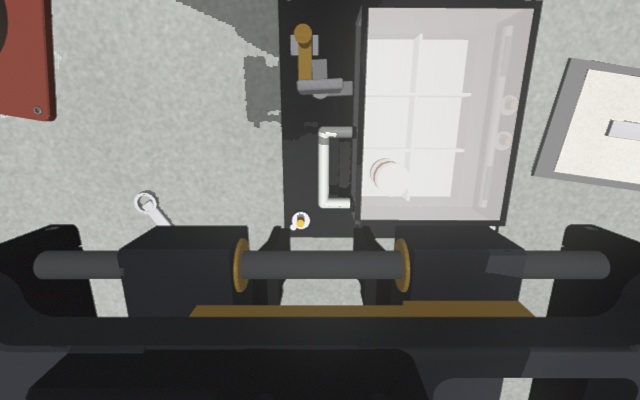

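Request:
step_arm --pt "0.8 0 0 0 0 0 -0.31" --pt "0.8 0 0 0 0 0 -0.31" --pt "0.8 0 0 0 0 0 -0.31" --pt "0 0 0 0 0 0 -0.31" --pt "0 0 0 0 0 0 -0.31"

```text
time: 3.53
ee_pos: [461.7, -66.4, 247.7]
ee_rot: [2.03, 2.397, -0.001]
force: [0.1, -0.9, -0.7]
grip_width: 0.346
```

Run:
```python
from h import *
import pickle
d=snap('wrist');pickle.dump(d,open('w2.pkl','wb'))
w=pickle.load(open('w1.pkl','rb'))
a=cv2.resize(w['pixels'][0:240,270:370,::-1],None,fx=3,fy=3,interpolation=cv2.INTER_CUBIC)[:600]
b=cv2.resize(d['pixels'][0:240,270:370,::-1],None,fx=3,fy=3,interpolation=cv2.INTER_CUBIC)[:600]
cv2.imwrite('pics/w12.png',np.hstack([a,b]))
```

```text
(no output)
```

View pics/w12.png

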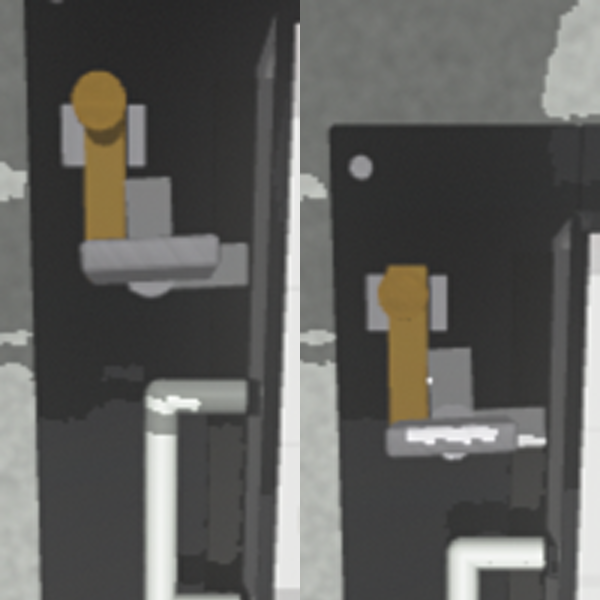

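Run:
```python
from h import *
import pickle
a=pickle.load(open('w1.pkl','rb'));b=pickle.load(open('w2.pkl','rb'))
D=pickle.load(open('d0.pkl','rb'))
P=lambda x,y:(270+x/3-.33,y/3-.33)
for k,(p,q) in {'knob':((98,99),(103,296)),'wingR':((218,252),(217,435)),'wingL':((84,262),(87,440)),'bar_end':((161,398),(163,552))}.items():
    X,e=tri([(a,*P(*p)),(b,*P(*q))]);print(k,X.round(1),e)
for k,p,z in [('knob',(98,99),94),('barend',(161,398),75),('wingc',(151,257),108)]: print(k,onz(a,*P(*p),z).round(1))
for k,p,z in [('knob',(103,296),94),('barend',(163,552),75),('wingc',(151,438),108),('corner',(31,127),46),('screw',(60,167),46)]: print(k,onz(b,*P(*p),z).round(1))
o=np.array([525,-43,0.]);ya=.165
Rm=np.array([[np.cos(ya),-np.sin(ya),0],[np.sin(ya),np.cos(ya),0],[0,0,1]])
for X in [(-112,145,46),(-112,-145,46),(165,-145,46),(165,145,46)]:
  print([proj(d,o+Rm@np.array(X)).round() for d in (a,b,D['top'])])
```

```text
knob [430.3  19.8 100.1] [array([ 0.2, -0. ]), array([-0.1,  0. ])]
wingR [475.3 -18.1 101.9] [array([ 0.1, -0. ]), array([-0.1,  0. ])]
wingL [432.  -27.7  93.9] [array([-0.3, -0. ]), array([ 0.3, -0. ])]
bar_end [465.3 -67.5  69.4] [array([ 0.1, -0. ]), array([-0.1,  0. ])]
knob [429.6  21.3  94. ]
barend [465.1 -67.3  75. ]
wingc [454.3 -23.9 108. ]
knob [430.1  20.2  94. ]
barend [465.1 -66.3  75. ]
wingc [453.4 -22.3 108. ]
corner [391.9  77.1  46. ]
screw [404.3  65.5  46. ]
[array([277., -24.]), array([279.,  37.]), array([291., 243.])]
[array([285., 235.]), array([287., 275.]), array([396., 226.])]
[array([499., 236.]), array([493., 275.]), array([379., 127.])]
[array([541., -23.]), array([531.,  37.]), array([276., 143.])]
```

Request:
step_arm --pt "0 0 -0.1 0 0 1 -0.31" --pt "0 0 0 0 0 1 -0.31" --pt "0 0 0 0 0 1 -0.31" --pt "0 0 0 0 0 1 -0.31" --pt "0 0 0 0 0 1 -0.31" --pt "0 0 0 0 0 1 -0.31" --pt "0 0 0 0 0 1 -0.31" --pt "0 0 0 0 0 1 -0.31" --pt "0 0 0 0 0 1 -0.31" --pt "0 0 0 0 0 1 -0.31"

```text
time: 4.42
ee_pos: [461.8, -67.7, 249.9]
ee_rot: [-2.961, -1.05, 0.001]
force: [-0.5, -0.3, 0.1]
grip_width: 0.346
```

Request:
step_arm --pt "0 0 0 0 0 1 -0.31" --pt "0 0 0 0 0 1 -0.31" --pt "0 0 0 0 0 1 -0.31" --pt "0 0 0 0 0 1 -0.31" --pt "0 0 0 0 0 1 -0.31" --pt "0 0 0 0 0 0 -0.31"

```text
time: 4.92
ee_pos: [461.8, -67.6, 249.9]
ee_rot: [-3.132, -0.248, 0.001]
force: [-0.2, -0.8, 0.3]
grip_width: 0.344
```

Run:
```python
from h import *
plan((430,20.5,140),.165);print(read_state()['q'].round(2))
```

```text
pos [461.8 -67.6 249.9] yaw 0.158 shift units [-0.7  -3.68  4.4 ] turn z units -0.07 grip 29.9 t 4.9
[ 0.69 -0.03 -0.62  1.82 -0.02  1.35 -1.34]
```

Request:
step_arm --pt "-0.1 -0.6 0.4 0 0 0 -0.31" --pt "-0.1 -0.6 0.7 0 0 0 -0.31" --pt "-0.1 -0.6 0.7 0 0 0 -0.31" --pt "-0.1 -0.6 0.7 0 0 0 -0.31" --pt "-0.1 -0.6 0.7 0 0 0 -0.31" --pt "-0.1 -0.6 0.6 0 0 0 -0.31" --pt "-0.1 -0.1 0.6 0 0 0 -0.31" --pt "0 0 0 0 0 0 -0.31" --pt "0 0 0 0 0 0 -0.31"

```text
time: 5.67
ee_pos: [429.2, 21.6, 139.9]
ee_rot: [-3.13, -0.262, 0.002]
force: [0.3, -0.2, 1.5]
grip_width: 0.35
```

Run:
```python
from h import *
plan((430,20.5,66),.165);snap('wrist','w3.png')
```

```text
pos [429.2  21.6 139.9] yaw 0.167 shift units [0.03 0.05 2.96] turn z units 0.02 grip 30.4 t 5.7
```

View pics/w3.png

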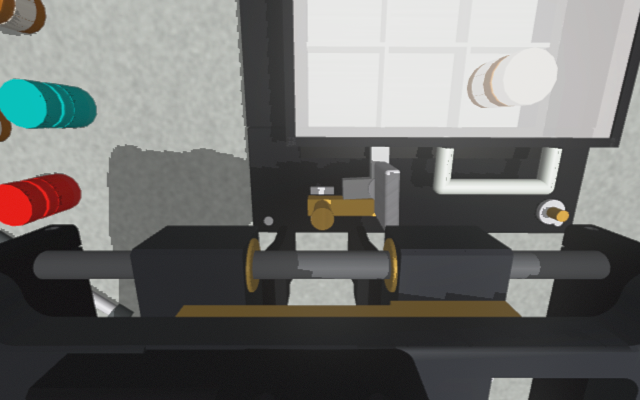

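Request:
step_arm --pt "0 0 0.6 0 0 0 -0.31" --pt "0.03 0.05 0.6 0 0 0 -0.31" --pt "0 0 0.6 0 0 0 -0.31" --pt "0 0 0.6 0 0 0 -0.31" --pt "0 0 0.5 0 0 0 -0.31" --pt "0 0 0 0 0 0 -0.31" --pt "0 0 0 0 0 0 -0.31"

```text
time: 6.3
ee_pos: [430.9, 20.9, 68.2]
ee_rot: [-3.131, -0.259, 0.0]
force: [0.2, -0.0, 0.4]
grip_width: 0.342
```

Request:
step_arm --pt "0 0 0 0 0 0 -0.8" --pt "0 0 0 0 0 0 -0.8" --pt "0 0 0 0 0 0 -0.8" --pt "0 0 0 0 0 0 -0.8" --squeeze 15

```text
time: 6.63
ee_pos: [431.0, 21.4, 68.3]
ee_rot: [3.131, 0.26, 0.002]
force: [-0.3, -0.7, 4.0]
grip_width: 0.153
```

Request:
step_arm --pt "0 -0.2 0 0 0 0 -0.8" --pt "0 -0.25 0 0 0 0 -0.8" --pt "0 -0.25 0 0 0 0 -0.8" --pt "0 -0.25 0 0 0 0 -0.8" --pt "0 -0.25 0 0 0 0 -0.8" --pt "0 -0.25 0 0 0 0 -0.8" --pt "0 -0.2 0 0 0 0 -0.8" --pt "0 0 0 0 0 0 -0.8" --pt "0 0 0 0 0 0 -0.8"

```text
time: 7.38
ee_pos: [424.3, 61.2, 68.2]
ee_rot: [3.129, 0.259, 0.002]
force: [0.3, -7.1, 6.1]
grip_width: 0.156
```

Request:
step_arm --pt "0 -0.1 0 0 0 0 -0.8" --pt "0 0 0 0 0 0 -0.8" --pt "0 0 0 0 0 0 -0.8"

```text
time: 7.63
ee_pos: [424.3, 61.4, 68.3]
ee_rot: [3.127, 0.256, 0.003]
force: [2.3, -15.4, 6.2]
grip_width: 0.161
```

Request:
step_arm --pt "0 0.1 0 0 0 0 -0.3" --pt "0 0 0 0 0 0 -0.3" --pt "0 0 0 0 0 0 -0.3" --pt "0 0 -0.6 0 0 0 -0.3" --pt "0 0 -0.8 0 0 0 -0.3" --pt "0 0 -0.8 0 0 0 -0.3" --pt "0 0 -0.8 0 0 0 -0.3" --pt "0 0 0 0 0 0 -0.3"

```text
time: 8.3
ee_pos: [425.3, 63.3, 145.8]
ee_rot: [3.13, 0.261, 0.007]
force: [0.8, 0.9, 0.2]
grip_width: 0.35
```

Run:
```python
from h import *
plan((454,-22.7,142),.165);d=snap('wrist');s=snap('scene')
cv2.imwrite('pics/w4.png',np.hstack([d['pixels'][40:240,200:420,::-1],s['pixels'][130:330,220:440,::-1]]))
```

```text
pos [425.3  63.3 145.8] yaw 0.167 shift units [0.56 3.58 0.16] turn z units 0.02 grip 30.5 t 8.3
```

View pics/w4.png

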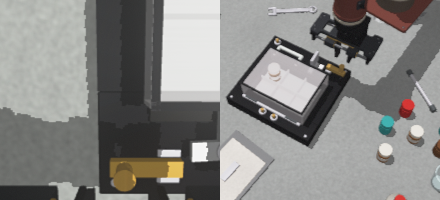

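Request:
step_arm --pt "0.1 0.6 0 0 0 0 -0.31" --pt "0.1 0.6 0 0 0 0 -0.31" --pt "0.1 0.6 0 0 0 0 -0.31" --pt "0.1 0.6 0 0 0 0 -0.31" --pt "0.1 0.6 0 0 0 0 -0.31" --pt "0.06 0.58 0.16 0 0 0 -0.31" --pt "0 0 0 0 0 0 -0.31" --pt "0 0 0 0 0 0 -0.31"

```text
time: 9.07
ee_pos: [451.7, -24.2, 137.7]
ee_rot: [-3.13, -0.258, 0.002]
force: [-0.3, 1.0, -0.1]
grip_width: 0.35
```

Run:
```python
from h import *
plan((454,-22.7,74),.165);d=snap('wrist','w5.png')
```

```text
pos [451.7 -24.2 137.7] yaw 0.164 shift units [ 0.1  -0.04  2.55] turn z units -0.01 grip 30.4 t 9.1
```

View pics/w5.png

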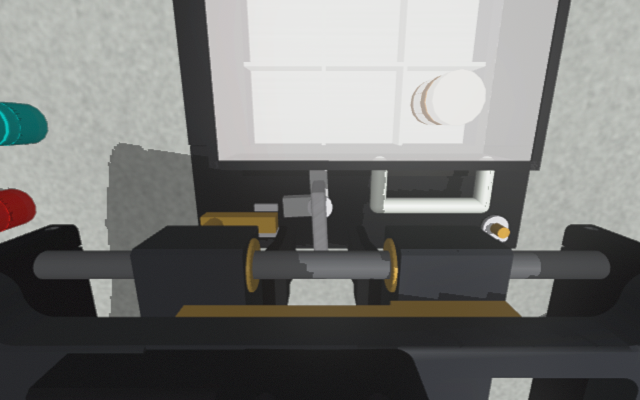

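Request:
step_arm --pt "0.1 -0.04 0.6 0 0 0 -0.31" --pt "0 0 0.6 0 0 0 -0.31" --pt "0 0 0.6 0 0 0 -0.31" --pt "0 0 0.5 0 0 0 -0.31" --pt "0 0 0.25 0 0 0 -0.31" --pt "0 0 0 0 0 0 -0.31" --pt "0 0 0 0 0 0 -0.31"

```text
time: 9.7
ee_pos: [454.4, -21.9, 75.0]
ee_rot: [-3.13, -0.261, 0.0]
force: [-0.1, -0.6, -0.1]
grip_width: 0.347
```

Request:
step_arm --pt "0 0 0 0 0 0 -0.9" --pt "0 0 0 0 0 0 -0.9" --pt "0 0 0 0 0 0 -0.9" --pt "0 0 0 0 0 0 -0.9" --pt "0 0 0 0 0 0 -0.9" --squeeze 25

```text
time: 10.12
ee_pos: [454.8, -22.2, 75.3]
ee_rot: [-3.131, -0.26, -0.001]
force: [0.3, 1.9, 3.4]
grip_width: 0.112
```

Request:
step_arm --pt "0 0 0 0 0 -0.6 -0.9" --pt "0 0 0 0 0 -0.8 -0.9" --pt "0 0 0 0 0 -0.8 -0.9" --pt "0 0 0 0 0 -0.8 -0.9" --pt "0 0 0 0 0 -0.8 -0.9" --pt "0 0 0 0 0 -0.8 -0.9" --pt "0 0 0 0 0 -0.8 -0.9" --pt "0 0 0 0 0 -0.8 -0.9" --pt "0 0 0 0 0 -0.8 -0.9"

```text
time: 10.87
ee_pos: [454.3, -21.3, 75.2]
ee_rot: [-2.826, -1.37, -0.0]
force: [-3.6, 4.3, 6.7]
grip_width: 0.115
```

Request:
step_arm --pt "0 0 0 0 0 -0.8 -0.9" --pt "0 0 0 0 0 -0.8 -0.9" --pt "0 0 0 0 0 -0.8 -0.9" --pt "0 0 0 0 0 -0.8 -0.9" --pt "0 0 0 0 0 -0.8 -0.9" --pt "0 0 0 0 0 -0.8 -0.9" --pt "0 0 0 0 0 -0.8 -0.9" --pt "0 0 0 0 0 -0.8 -0.9" --pt "0 0 0 0 0 -0.8 -0.9" --pt "0 0 0 0 0 -0.8 -0.9"

```text
time: 11.7
ee_pos: [453.2, -21.0, 75.2]
ee_rot: [-2.022, -2.4, 0.002]
force: [-10.5, 6.9, 14.9]
grip_width: 0.116
```

Run:
```python
from h import *
plan((454,-22.7,74),1.735);s=read_state();print(s['wrist_torque'],s['force'])
```

```text
pos [453.2 -21.   75.2] yaw 1.741 shift units [-0.07  0.02  0.05] turn z units 0.06 grip 10.1 t 11.7
[ 1.37147735  2.17782887 -0.10122634] [-10.54074003   6.93876374  14.92772402]
```

Request:
step_arm --pt "0 0 0 0 0 0 -0.31" --pt "0 0 0 0 0 0 -0.31" --pt "0 0 0 0 0 0 -0.31" --pt "0 0 -0.6 0 0 0 -0.31" --pt "0 0 -0.8 0 0 0 -0.31" --pt "0 0 -0.8 0 0 0 -0.31" --pt "0 0 -0.6 0 0 0 -0.31" --pt "0 0 0 0 0 0 -0.45"

```text
time: 12.37
ee_pos: [456.3, -22.7, 147.6]
ee_rot: [2.029, 2.393, 0.003]
force: [0.5, 0.3, 0.3]
grip_width: 0.318
```

Run:
```python
from h import *
plan((471.3,-102.3,145),1.735);d=snap('wrist','w6.png');s=snap('scene','s6.png')
```

```text
pos [456.3 -22.7 147.6] yaw 1.735 shift units [-3.24  0.07  0.11] turn z units 0.0 grip 27.7 t 12.4
```

View pics/w6.png

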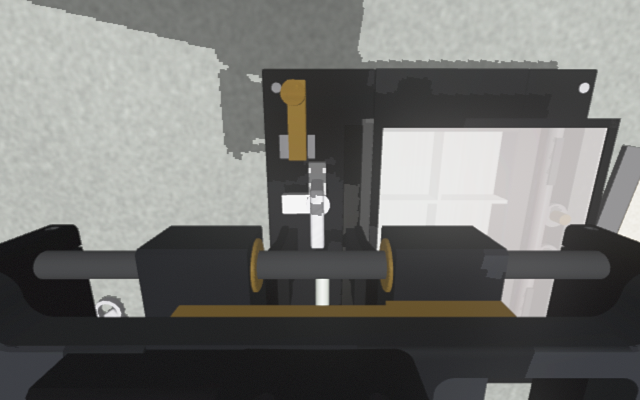

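Request:
step_arm --pt "-0.6 0 0 0 0 0 -0.45" --pt "-0.7 0 0 0 0 0 -0.45" --pt "-0.7 0.07 0 0 0 0 -0.45" --pt "-0.7 0 0.1 0 0 0 -0.45" --pt "-0.54 0 0 0 0 0 -0.45" --pt "0 0 0 0 0 0 -0.45" --pt "0 0 0 0 0 0 -0.45"

```text
time: 13.05
ee_pos: [469.3, -102.6, 141.8]
ee_rot: [-2.031, -2.395, -0.001]
force: [0.3, 0.3, -0.2]
grip_width: 0.275
```

Run:
```python
from h import *
plan((471.3,-102.3,58),1.735);d=snap('wrist','w7.png')
```

```text
pos [ 469.3 -102.6  141.8] yaw 1.735 shift units [-0.01  0.08  3.35] turn z units -0.0 grip 23.9 t 13.1
```

View pics/w7.png

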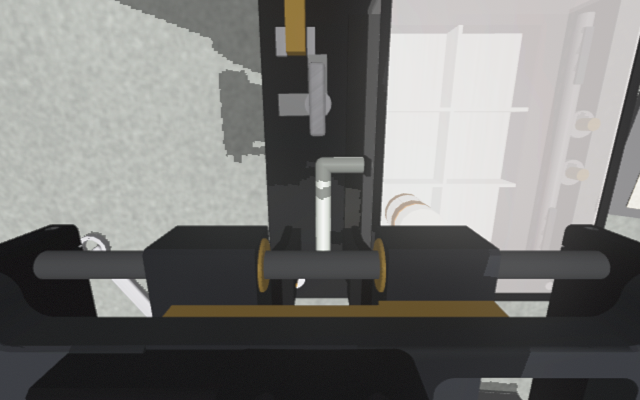

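Request:
step_arm --pt "0 0.08 0.5 0 0 0 -0.45" --pt "0 0 0.7 0 0 0 -0.45" --pt "0 0 0.7 0 0 0 -0.45" --pt "0 0 0.7 0 0 0 -0.45" --pt "0 0 0.5 0 0 0 -0.45" --pt "0 0 0.25 0 0 0 -0.45" --pt "0 0 0 0 0 0 -0.45" --pt "0 0 0 0 0 0 -0.45"

```text
time: 13.77
ee_pos: [471.6, -101.3, 58.7]
ee_rot: [-2.029, -2.398, -0.0]
force: [0.6, -0.6, -0.6]
grip_width: 0.273
```

Request:
step_arm --pt "0 0 0 0 0 0 -0.9" --pt "0 0 0 0 0 0 -0.9" --pt "0 0 0 0 0 0 -0.9" --pt "0 0 0 0 0 0 -0.9" --pt "0 0 0 0 0 0 -0.9" --squeeze 20

```text
time: 14.18
ee_pos: [470.6, -102.2, 59.1]
ee_rot: [-2.03, -2.396, 0.003]
force: [-5.1, -0.7, 6.8]
grip_width: 0.127
```

```bash
python3 -c "
import numpy as np
p=.116+np.arange(0,1.66,.1);x=-198.3*np.cos(p)/25;z=198.3*np.sin(p)/25
print(np.c_[np.diff(x),-np.diff(z)].round(2).tolist())"
```

```text
[[0.13, -0.78], [0.21, -0.76], [0.28, -0.74], [0.36, -0.71], [0.43, -0.67], [0.49, -0.62], [0.55, -0.57], [0.6, -0.51], [0.65, -0.45], [0.69, -0.38], [0.73, -0.31], [0.76, -0.24], [0.78, -0.16], [0.79, -0.08], [0.79, -0.0], [0.79, 0.08]]
```

Request:
step_arm --pt "0 0.13 -0.78 0 0 0 -0.9" --pt "0 0.21 -0.76 0 0 0 -0.9" --pt "0 0.28 -0.74 0 0 0 -0.9"

```text
time: 14.43
ee_pos: [485.0, -99.7, 115.8]
ee_rot: [-2.03, -2.395, 0.004]
force: [-0.7, -1.3, -5.0]
grip_width: 0.13
```

Run:
```python
from h import *
plan((471.3,-102.3,58),1.735);print(read_state()['force'])
```

```text
pos [485.  -99.7 115.8] yaw 1.736 shift units [-0.01 -0.55  2.32] turn z units 0.01 grip 11.3 t 14.4
[-0.67631457 -1.25053431 -5.02701454]
```

Following the arc well; the force stays small.

Request:
step_arm --pt "0 0.36 -0.71 0 0 0 -0.9" --pt "0 0.43 -0.67 0 0 0 -0.9" --pt "0 0.49 -0.62 0 0 0 -0.9" --pt "0 0.55 -0.57 0 0 0 -0.9" --pt "0 0.6 -0.51 0 0 0 -0.9" --pt "0 0.65 -0.45 0 0 0 -0.9"

```text
time: 14.93
ee_pos: [560.2, -87.6, 206.1]
ee_rot: [-2.031, -2.394, 0.009]
force: [-15.0, -0.5, 16.2]
grip_width: 0.133
```

Request:
step_arm --pt "0 0.69 -0.38 0 0 0 -0.9" --pt "0 0.73 -0.31 0 0 0 -0.9" --pt "0 0.76 -0.24 0 0 0 -0.9" --pt "0 0.78 -0.16 0 0 0 -0.9" --pt "0 0.79 -0.08 0 0 0 -0.9" --pt "0 0 0 0 0 0 -0.9"

```text
time: 15.43
ee_pos: [658.4, -71.2, 234.5]
ee_rot: [2.029, 2.395, 0.004]
force: [1.9, -3.0, 6.0]
grip_width: 0.129
```

Request:
step_arm --pt "0 0.79 0 0 0 0 -0.9" --pt "0 0.79 0.08 0 0 0 -0.9" --pt "0 0 0 0 0 0 -0.9" --pt "0 0 0 0 0 0 -0.9"

```text
time: 15.77
ee_pos: [695.8, -65.0, 231.7]
ee_rot: [2.03, 2.395, 0.003]
force: [3.7, -2.5, 1.2]
grip_width: 0.126
```

Run:
```python
from h import *
s=snap('scene','s8.png');snap('top','t8.png');snap('wrist','w8.png')
st=read_state();d=st['ee_pos']-[525.3,-44,0];print('module x',d[0]*.986+d[1]*.164, 'bar z',d[2]+16,st['force'])
```

```text
module x 163.4955916719314 bar z 247.8716569722776 [ 3.58439544 -2.36476874  3.58192614]
```

View pics/s8.png

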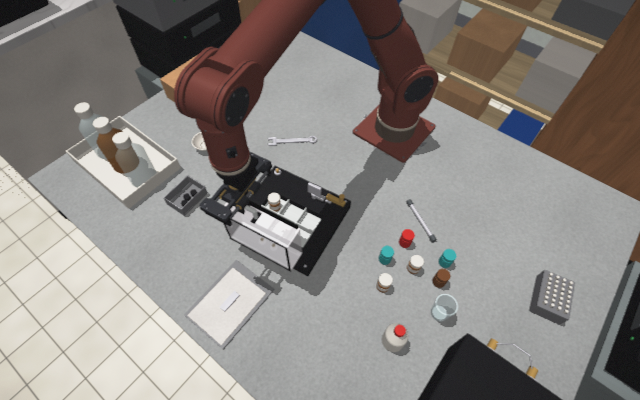

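View pics/w8.png

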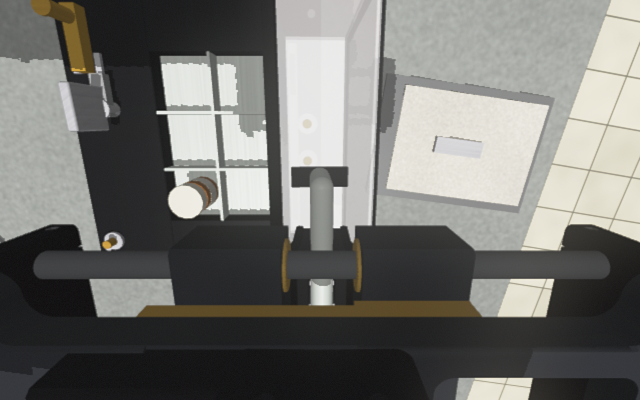

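Request:
step_arm --pt "0 0 0 0 0 0 -0.5" --pt "0 0 0 0 0 0 -0.5" --pt "0 0 0 0 0 0 -0.5" --pt "0 0 -0.7 0 0 0 -0.5" --pt "0 0 -0.8 0 0 0 -0.5" --pt "0 0 -0.8 0 0 0 -0.5" --pt "0 0 -0.6 0 0 0 0.2" --pt "0 0 0 0 0 0 0.2"

```text
time: 16.58
ee_pos: [694.7, -63.9, 307.0]
ee_rot: [2.028, 2.396, 0.004]
force: [0.7, -0.2, 0.5]
grip_width: 0.33
```

Run:
```python
from h import *
import pickle
d=snap('wrist','w9.png');t=snap('top','t9.png');pickle.dump((d,t),open('w9.pkl','wb'))
for k,p in {'j1':(208,185),'j2':(193,223),'turq1':(223,213),'red':(217,244),'turq2':(170,251),'brown':(165,227)}.items(): print(k,onz(t,*p,56).round())
plan((520,230,230),1.735)
```

```text
j1 [546. 308.  56.]
j2 [442. 346.  56.]
turq1 [470. 266.  56.]
red [386. 279.  56.]
turq2 [367. 405.  56.]
brown [431. 421.  56.]
pos [693.9 -64.2 303.5] yaw 1.737 shift units [12.75 -4.92  2.94] turn z units 0.02 grip 36.1 t 16.7
```

View pics/w9.png

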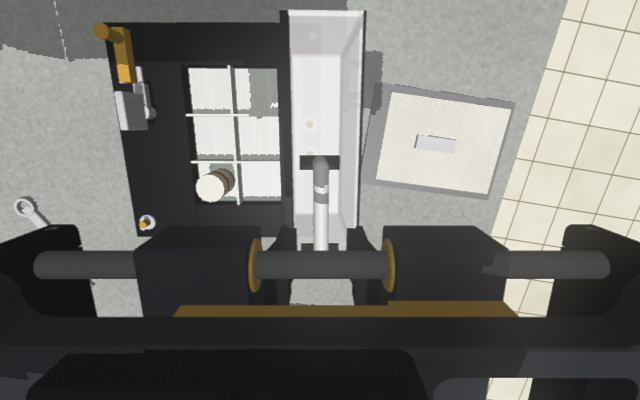

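Request:
step_arm --pt "0.3 -0.8 0 0 0 0 0.2" --pt "0.6 -0.8 0 0 0 0 0.2" --pt "0.9 -0.8 0 0 0 0 0.2" --pt "0.9 -0.8 0 0 0 0 0.2" --pt "0.9 -0.8 0 0 0 0 0.2" --pt "0.9 -0.8 0 0 0 0 0.2" --pt "0.9 -0.2 0.2 0 0 0 0.2" --pt "0.9 0 0.4 0 0 0 0.2" --pt "0.9 0 0.4 0 0 0 0.2" --pt "0.9 0 0.4 0 0 0 0.2"

```text
time: 17.52
ee_pos: [536.3, 115.0, 266.9]
ee_rot: [-2.031, -2.396, 0.003]
force: [0.5, 0.5, 0.7]
grip_width: 0.6
```

Request:
step_arm --pt "0.9 0 0.4 0 0 0 0.2" --pt "0.9 0 0.4 0 0 0 0.2" --pt "0.9 0 0.4 0 0 0 0.2" --pt "0.9 0 0.3 0 0 0 0.2" --pt "0.4 0 0 0 0 0 0.2" --pt "0 0 0 0 0 0 0.2" --pt "0 0 0 0 0 0 0.2"

```text
time: 18.1
ee_pos: [520.9, 212.7, 230.8]
ee_rot: [-2.029, -2.398, 0.001]
force: [0.1, -0.2, 0.1]
grip_width: 0.601
```

Run:
```python
from h import *
import pickle
w,t=pickle.load(open('w9.pkl','rb'))
a=onz(w,233,114,46);b=onz(w,236,161,46);print('ribs',a.round(1),b.round(1),np.hypot(*(a-b)[:2]),'well',((a+b)/2).round(1))
for p in [(188,67),(280,66),(283,203),(197,204)]: print(onz(w,*p,46).round(1))
d=snap('wrist','w10.png');pickle.dump(d,open('w10.pkl','wb'))
plan((520,230,230),1.735)
```

```text
ribs [564.7  -6.5  46. ] [574.7 -69.6  46. ] 63.8470126055693 well [569.7 -38.1  46. ]
[501.3  42.8  46. ]
[619.8  63.9  46. ]
[ 648.3 -119.7   46. ]
[ 524.2 -141.9   46. ]
pos [521.5 211.9 231. ] yaw 1.735 shift units [0.73 0.06 0.04] turn z units 0.0 grip 51.7 t 18.1
```

View pics/w10.png

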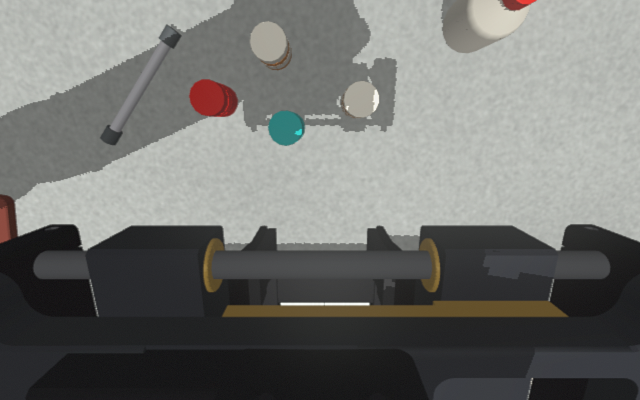

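Run:
```python
from h import *
import pickle
w=pickle.load(open('w10.pkl','rb'));_,t=pickle.load(open('w9.pkl','rb'))
g=w['pixels'].astype(int);
for n,(u,v) in {'j1':(361,99),'j2':(268,42)}.items():
    print(n,onz(w,u,v,56).round(1))
print(tri([(w,361,99),(t,208,185)]),tri([(w,268,42),(t,193,223)]))
for n,(u,v) in {'red':(208,97),'turq':(286,128)}.items(): print(n,onz(w,u,v,56).round(1))
X=onz(w,361,99,56);plan((X[0],X[1]-50,150),1.735)
```

```text
j1 [548.  309.9  56. ]
j2 [443.2 348.6  56. ]
(array([547.62674631, 310.43273788,  49.33763121]), [array([-1. , -0.2]), array([-0. , -0.4])]) (array([441.8811744 , 349.68961249,  47.03939961]), [array([0.4, 0.8]), array([-0.3,  0.2])])
red [386.3 285.   56. ]
turq [472.9 266.7  56. ]
pos [521.5 211.9 231. ] yaw 1.735 shift units [1.72 1.36 3.24] turn z units 0.0 grip 51.7 t 18.1
```

Request:
step_arm --pt "0.4 0.3 0.6 0 0 0 0.3" --pt "0.4 0.3 0.7 0 0 0 0.3" --pt "0.4 0.3 0.7 0 0 0 0.3" --pt "0.4 0.3 0.7 0 0 0 0.3" --pt "0.1 0.16 0.5 0 0 0 0.3" --pt "0 0 0 0 0 0 0.3" --pt "0 0 0 0 0 0 0.3"

```text
time: 18.73
ee_pos: [547.8, 259.3, 150.9]
ee_rot: [-2.032, -2.396, 0.002]
force: [-0.8, 0.4, 0.9]
grip_width: 0.65
```

Run:
```python
from h import *
import pickle
d=snap('wrist','w11.png');pickle.dump(d,open('w11.pkl','wb'))
plan((547.8,310,30),1.735)
```

```text
pos [548.1 259.6 151.8] yaw 1.735 shift units [1.99 0.32 4.87] turn z units 0.0 grip 56.7 t 18.8
```

View pics/w11.png

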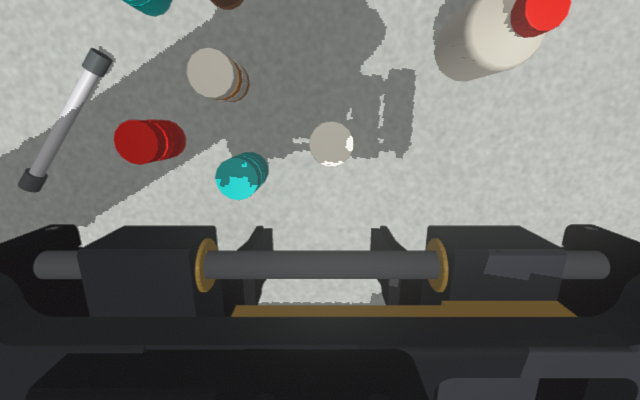

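Run:
```python
from h import *
import pickle
a=pickle.load(open('w10.pkl','rb'));b=pickle.load(open('w11.pkl','rb'))
print(tri([(a,361,99),(b,331,143.5)]),onz(b,331,143.5,56).round(1))
print(tri([(a,268,42),(b,212,73)]),onz(b,212,73,56).round(1))
c=b['pixels'][100:190,280:380,::-1];cv2.imwrite('pics/j1.png',cv2.resize(c,None,fx=4,fy=4))
```

```text
(array([548.18765031, 310.04934955,  54.07408069]), [array([-0., -0.]), array([0., 0.])]) [548.1 310.2  56. ]
(array([441.51973822, 350.24628194,  47.49032173]), [array([0. , 0.1]), array([-0. , -0.1])]) [444.6 349.4  56. ]
```

View pics/j1.png

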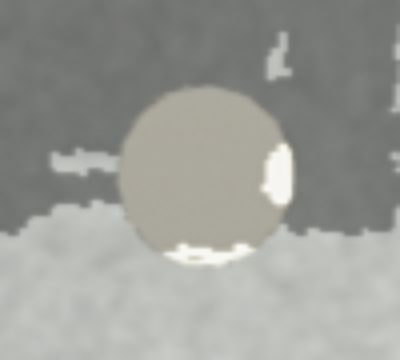

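Request:
step_arm --pt "0.6 0.1 0 0 0 0 0.3" --pt "0.7 0.1 0 0 0 0 0.3" --pt "0.69 0.12 0 0 0 0 0.3" --pt "0 0 0.8 0 0 0 0.3" --pt "0 0 0.8 0 0 0 0.3" --pt "0 0 0.8 0 0 0 0.3" --pt "0 0 0 0 0 0 0.3" --pt "0 0 0 0 0 0 0.3"

```text
time: 19.45
ee_pos: [547.5, 310.2, 91.8]
ee_rot: [2.031, 2.396, -0.001]
force: [0.4, -0.4, -0.0]
grip_width: 0.649
```

Run:
```python
from h import *
plan((548.1,310.1,30),1.735)
s=snap('scene')
cv2.imwrite('pics/s12.png',cv2.resize(s['pixels'][180:330,300:500,::-1],None,fx=3,fy=3))
```

```text
pos [547.5 310.2  91.8] yaw 1.735 shift units [-0.01  0.02  2.47] turn z units 0.0 grip 56.4 t 19.4
```

View pics/s12.png

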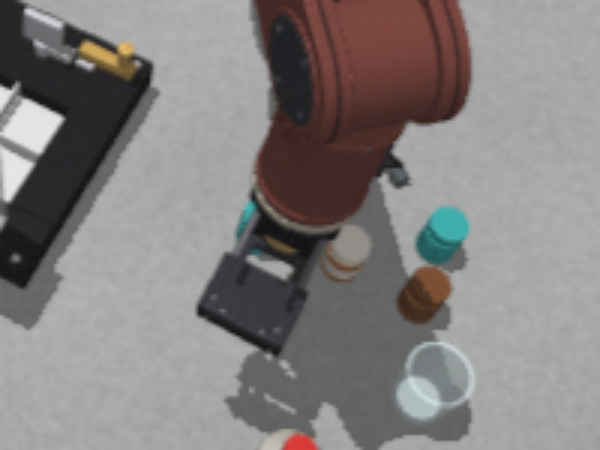

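Request:
step_arm --pt "0 0 0.7 0 0 0 0.3" --pt "0 0 0.7 0 0 0 0.3" --pt "0 0 0.7 0 0 0 0.3" --pt "0 0 0.37 0 0 0 0.3" --pt "0 0 0 0 0 0 0.3" --pt "0 0 0 0 0 0 0.3"

```text
time: 20.0
ee_pos: [547.8, 311.4, 30.6]
ee_rot: [2.03, 2.397, 0.002]
force: [0.4, 0.5, 0.2]
grip_width: 0.649
```

Request:
step_arm --pt "0 0 0 0 0 0 -0.4" --pt "0 0 0 0 0 0 -0.4" --pt "0 0 0 0 0 0 -0.4" --pt "0 0 0 0 0 0 -0.4" --pt "0 0 0 0 0 0 -0.4" --squeeze 15

```text
time: 20.42
ee_pos: [547.6, 311.4, 30.0]
ee_rot: [2.03, 2.397, 0.001]
force: [0.2, -0.9, 4.1]
grip_width: 0.432
```

Request:
step_arm --pt "0 0 -0.3 0 0 0 -0.4" --pt "0 0 -0.6 0 0 0 -0.4" --pt "0 0 -0.8 0 0 0 -0.4" --pt "0 0 -0.8 0 0 0 -0.4" --pt "0 0 -0.8 0 0 0 -0.4" --pt "0 0 -0.8 0 0 0 -0.4" --pt "0 0 -0.7 0 0 0 -0.4" --pt "0 0 0 0 0 0 -0.4"

```text
time: 21.08
ee_pos: [548.6, 312.8, 154.5]
ee_rot: [2.029, 2.396, 0.009]
force: [0.1, 1.3, 0.0]
grip_width: 0.434
```

Run:
```python
from h import *
plan((537.9,-42.8,150),1.735)
```

```text
pos [548.6 312.8 154.5] yaw 1.737 shift units [-13.96  -2.77   0.14] turn z units 0.02 grip 37.8 t 21.1
```

Request:
step_arm --pt "-0.4 -0.08 0 0 0 0 -0.4" --pt "-0.7 -0.14 0 0 0 0 -0.4" --pt "-0.8 -0.16 0 0 0 0 -0.4" --pt "-0.8 -0.16 0 0 0 0 -0.4" --pt "-0.8 -0.16 0 0 0 0 -0.4" --pt "-0.8 -0.16 0 0 0 0 -0.4" --pt "-0.8 -0.16 0 0 0 0 -0.4" --pt "-0.8 -0.16 0 0 0 0 -0.4" --pt "-0.8 -0.16 0 0 0 0 -0.4" --pt "-0.8 -0.16 0 0 0 0 -0.4"

```text
time: 21.92
ee_pos: [540.2, 117.9, 148.4]
ee_rot: [-2.03, -2.396, 0.002]
force: [0.1, -0.1, -1.4]
grip_width: 0.428
```

Request:
step_arm --pt "-0.8 -0.16 0 0 0 0 -0.4" --pt "-0.8 -0.16 0 0 0 0 -0.4" --pt "-0.8 -0.16 0 0 0 0 -0.4" --pt "-0.8 -0.16 0 0 0 0 -0.4" --pt "-0.8 -0.16 0 0 0 0 -0.4" --pt "-0.8 -0.16 0 0 0 0 -0.4" --pt "-0.8 -0.16 0 0 0 0 -0.4" --pt "-0.6 -0.1 0 0 0 0 -0.4" --pt "-0.3 -0.05 0 0 0 0 -0.4" --pt "0 0 0 0 0 0 -0.4"

```text
time: 22.75
ee_pos: [535.8, -48.0, 148.6]
ee_rot: [-2.034, -2.393, 0.002]
force: [0.6, -0.1, -1.1]
grip_width: 0.434
```

Run:
```python
from h import *
plan((537.9,-42.8,53),1.735)
snap('wrist','w13.png');s=snap('scene');t=snap('top')
a=cv2.resize(s['pixels'][150:290,210:370,::-1],None,fx=2.5,fy=2.5);b=cv2.resize(t['pixels'][120:260,260:420,::-1],None,fx=2.5,fy=2.5)
cv2.imwrite('pics/s13.png',np.hstack([a,b]))
```

```text
pos [535.8 -48.  148.6] yaw 1.733 shift units [0.19 0.12 3.82] turn z units -0.02 grip 37.8 t 22.8
```

View pics/s13.png

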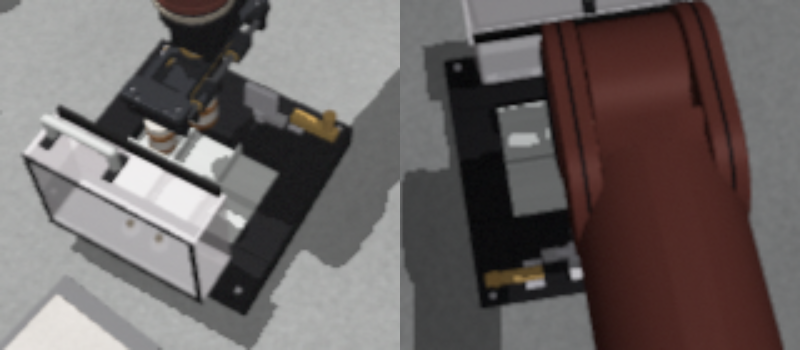

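View pics/w13.png

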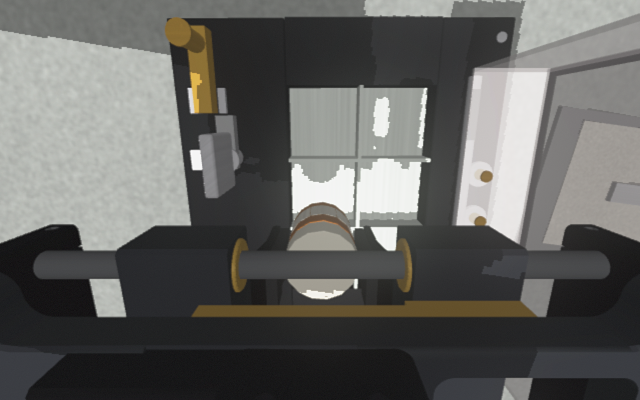

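Request:
step_arm --pt "0.19 0.12 0.3 0 0 0 -0.4" --pt "0 0 0.6 0 0 0 -0.4" --pt "0 0 0.6 0 0 0 -0.4" --pt "0 0 0.6 0 0 0 -0.4" --pt "0 0 0.5 0 0 0 -0.4" --pt "0 0 0.4 0 0 0 -0.4" --pt "0 0 0.3 0 0 0 -0.4" --pt "0 0 0.2 0 0 0 -0.4" --pt "0 0 0 0 0 0 -0.4" --pt "0 0 0 0 0 0 -0.4"

```text
time: 23.73
ee_pos: [539.0, -40.1, 62.0]
ee_rot: [2.03, 2.398, 0.0]
force: [-0.2, 0.5, -0.7]
grip_width: 0.429
```

Run:
```python
from h import *
plan((537.9,-42.8,52),1.735);print(read_state()['force'])
```

```text
pos [539.  -40.1  62. ] yaw 1.736 shift units [-0.1  -0.06  0.4 ] turn z units 0.01 grip 37.3 t 23.7
[-0.17749166  0.46854704 -0.65101898]
```

Request:
step_arm --pt "0 0 0.08 0 0 0 -0.4" --pt "0 0 0.08 0 0 0 -0.4" --pt "0 0 0.07 0 0 0 -0.4" --pt "0 0 0.06 0 0 0 -0.4" --pt "0 0 0.05 0 0 0 -0.4" --pt "0 0 0.04 0 0 0 -0.4" --pt "0 0 0 0 0 0 -0.4" --pt "0 0 0 0 0 0 -0.4"

```text
time: 24.4
ee_pos: [538.8, -40.3, 52.3]
ee_rot: [-2.03, -2.397, -0.0]
force: [-0.3, -0.4, -0.5]
grip_width: 0.431
```

Request:
step_arm --pt "0 0 0.03 0 0 0 -0.4" --pt "0 0 0.03 0 0 0 -0.4" --pt "0 0 0 0 0 0 -0.4"

```text
time: 24.65
ee_pos: [538.9, -40.3, 51.9]
ee_rot: [2.03, 2.397, -0.001]
force: [-5.8, -1.2, 11.0]
grip_width: 0.432
```

Request:
step_arm --pt "0 0 0 0 0 0 -0.1" --pt "0 0 0 0 0 0 0.1" --pt "0 0 0 0 0 0 0.1" --pt "0 0 0 0 0 0 0.1" --pt "0 0 -0.3 0 0 0 0.1" --pt "0 0 -0.6 0 0 0 0.1" --pt "0 0 -0.8 0 0 0 0.2" --pt "0 0 -0.8 0 0 0 0.3" --pt "0 0 -0.8 0 0 0 0.3" --pt "0 0 -0.8 0 0 0 0.3"

```text
time: 25.48
ee_pos: [538.8, -40.1, 154.8]
ee_rot: [2.03, 2.398, 0.0]
force: [0.3, -0.8, -0.2]
grip_width: 0.643
```

Run:
```python
from h import *
plan((440,255,150),1.735)
s=snap('scene');t=snap('top')
a=cv2.resize(s['pixels'][150:310,210:480,::-1],None,fx=2,fy=2);b=cv2.resize(t['pixels'][120:280,120:390,::-1],None,fx=2,fy=2)
cv2.imwrite('pics/s14.png',np.vstack([a,b])[:600])
```

```text
pos [538.8 -40.1 154.8] yaw 1.737 shift units [12.29 -1.95  0.19] turn z units 0.02 grip 55.9 t 25.5
```

View pics/s14.png

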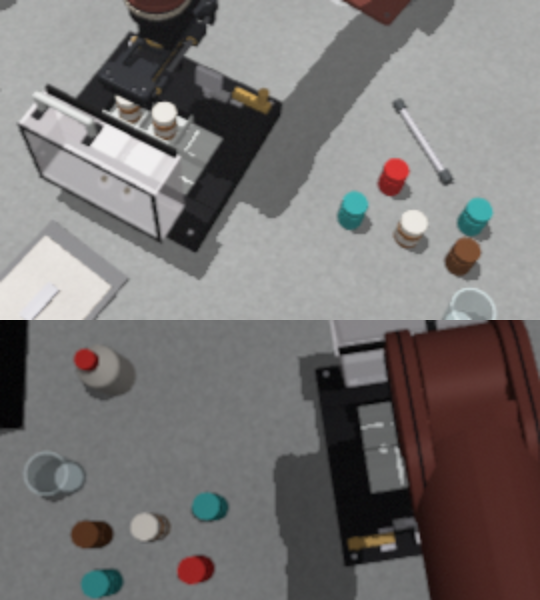

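Request:
step_arm --pt "0.5 -0.05 0 0 0 0 0.3" --pt "0.9 -0.1 0 0 0 0 0.3" --pt "0.9 -0.15 0 0 0 0 0.3" --pt "0.9 -0.15 0 0 0 0 0.3" --pt "0.9 -0.15 0 0 0 0 0.3" --pt "0.9 -0.15 0 0 0 0 0.3" --pt "0.9 -0.15 0 0 0 0 0.3" --pt "0.9 -0.15 0 0 0 0 0.3" --pt "0.9 -0.15 0 0 0 0 0.3" --pt "0.9 -0.15 0 0 0 0 0.3"

```text
time: 26.42
ee_pos: [468.4, 167.8, 152.5]
ee_rot: [-2.029, -2.397, 0.002]
force: [0.4, 0.0, 0.3]
grip_width: 0.647
```

Request:
step_arm --pt "0.9 -0.15 0 0 0 0 0.3" --pt "0.9 -0.15 0 0 0 0 0.3" --pt "0.9 -0.15 0 0 0 0 0.3" --pt "0.9 -0.15 0 0 0 0 0.3" --pt "0.6 0 0 0 0 0 0.3" --pt "0 0 0 0 0 0 0.3" --pt "0 0 0 0 0 0 0.3"

```text
time: 27.0
ee_pos: [436.6, 268.2, 152.6]
ee_rot: [-2.026, -2.4, 0.002]
force: [-0.5, 0.8, -0.3]
grip_width: 0.653
```

Run:
```python
from h import *
import pickle
d=snap('wrist','w15.png');pickle.dump(d,open('w15.pkl','wb'))
plan((442.5,349.5,30),1.735)
```

```text
pos [437.2 267.1 152.6] yaw 1.737 shift units [3.22 0.76 4.9 ] turn z units 0.02 grip 56.6 t 27.1
```

View pics/w15.png

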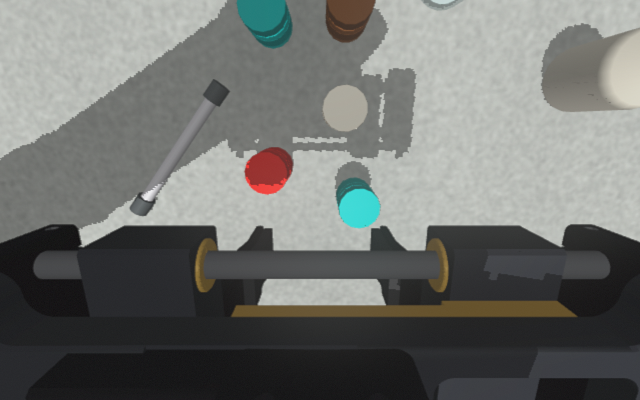

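Run:
```python
from h import *
import pickle
b=pickle.load(open('w15.pkl','rb'));c=pickle.load(open('w11.pkl','rb'))
print(onz(b,345,107.5,56).round(1),tri([(b,345,107.5),(c,211,73)]))
X=onz(b,345,107.5,56);plan((X[0],X[1],30),1.735)
cv2.imwrite('pics/j2.png',cv2.resize(c['pixels'][30:120,170:270,::-1],None,fx=4,fy=4))
```

```text
[443.  349.8  56. ] (array([443.08257239, 349.7130328 ,  53.86988412]), [array([-0.1,  0.3]), array([ 0. , -0.3])])
pos [437.2 267.1 152.6] yaw 1.737 shift units [3.23 0.78 4.9 ] turn z units 0.02 grip 56.6 t 27.1
```

View pics/j2.png

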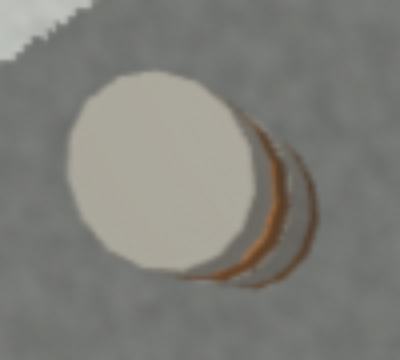

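White cap, amber body and paper band: the second jar, at (443, 349.8), top at 54 mm (56 expected).

Request:
step_arm --pt "0.6 0.15 0 0 0 0 0.3" --pt "0.8 0.2 0 0 0 0 0.3" --pt "0.8 0.2 0 0 0 0 0.3" --pt "0.8 0.2 0 0 0 0 0.3" --pt "0.23 0.03 0 0 0 0 0.3" --pt "0 0 0.8 0 0 0 0.3" --pt "0 0 0.8 0 0 0 0.3" --pt "0 0 0.8 0 0 0 0.3" --pt "0 0 0 0 0 0 0.3" --pt "0 0 0 0 0 0 0.3"

```text
time: 27.88
ee_pos: [443.7, 348.5, 92.7]
ee_rot: [-2.031, -2.396, 0.004]
force: [-0.6, 0.8, 0.0]
grip_width: 0.653
```

Run:
```python
from h import *
plan((443,349.8,30),1.735)
snap('wrist','w16.png')
```

```text
pos [443.7 348.5  92.7] yaw 1.735 shift units [ 0.06 -0.01  2.51] turn z units 0.0 grip 56.8 t 27.9
```

View pics/w16.png

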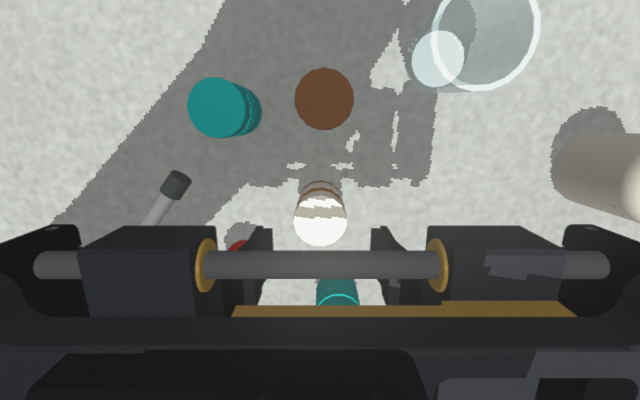

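Request:
step_arm --pt "0.06 0 0.7 0 0 0 0.3" --pt "0 0 0.7 0 0 0 0.3" --pt "0 0 0.7 0 0 0 0.3" --pt "0 0 0.4 0 0 0 0.3" --pt "0 0 0 0 0 0 0.3" --pt "0 0 0 0 0 0 0.3"

```text
time: 28.43
ee_pos: [444.0, 351.7, 31.7]
ee_rot: [2.031, 2.397, 0.001]
force: [-0.3, -0.3, 0.6]
grip_width: 0.646
```

Request:
step_arm --pt "0 0 0 0 0 0 -0.4" --pt "0 0 0 0 0 0 -0.4" --pt "0 0 0 0 0 0 -0.4" --pt "0 0 0 0 0 0 -0.4" --pt "0 0 0 0 0 0 -0.4" --squeeze 15

```text
time: 28.85
ee_pos: [444.0, 351.9, 31.5]
ee_rot: [2.03, 2.397, 0.001]
force: [-0.9, -0.4, 5.5]
grip_width: 0.428
```

Request:
step_arm --pt "0 0 -0.3 0 0 0 -0.4" --pt "0 0 -0.6 0 0 0 -0.4" --pt "0 0 -0.8 0 0 0 -0.4" --pt "0 0 -0.8 0 0 0 -0.4" --pt "0 0 -0.8 0 0 0 -0.4" --pt "0 0 -0.8 0 0 0 -0.4" --pt "0 0 -0.7 0 0 0 -0.4" --pt "0 0 0 0 0 0 -0.4"

```text
time: 29.52
ee_pos: [444.8, 353.4, 155.5]
ee_rot: [2.029, 2.397, 0.008]
force: [0.5, 1.6, -0.2]
grip_width: 0.432
```

Run:
```python
from h import *
plan((527.4,20.3,150),1.735)
```

```text
pos [444.8 353.4 155.5] yaw 1.737 shift units [-13.69   1.06   0.2 ] turn z units 0.02 grip 37.6 t 29.5
```

Request:
step_arm --pt "-0.4 0.05 0 0 0 0 -0.4" --pt "-0.7 0.05 0 0 0 0 -0.4" --pt "-0.8 0.07 0 0 0 0 -0.4" --pt "-0.8 0.07 0 0 0 0 -0.4" --pt "-0.8 0.07 0 0 0 0 -0.4" --pt "-0.8 0.07 0 0 0 0 -0.4" --pt "-0.8 0.07 0 0 0 0 -0.4" --pt "-0.8 0.07 0 0 0 0 -0.4" --pt "-0.8 0.07 0 0 0 0 -0.4" --pt "-0.8 0.07 0 0 0 0 -0.4"

```text
time: 30.35
ee_pos: [490.4, 167.2, 150.0]
ee_rot: [-2.03, -2.396, 0.002]
force: [-0.2, -0.1, -0.7]
grip_width: 0.433
```

Request:
step_arm --pt "-0.8 0.07 0 0 0 0 -0.4" --pt "-0.8 0.07 0 0 0 0 -0.4" --pt "-0.8 0.07 0 0 0 0 -0.4" --pt "-0.8 0.07 0 0 0 0 -0.4" --pt "-0.8 0.07 0 0 0 0 -0.4" --pt "-0.8 0.07 0 0 0 0 -0.4" --pt "-0.7 0 0 0 0 0 -0.4" --pt "-0.4 0 0 0 0 0 -0.4" --pt "0 0 0 0 0 0 -0.4" --pt "0 0 0 0 0 0 -0.4"

```text
time: 31.18
ee_pos: [525.0, 25.6, 150.4]
ee_rot: [-2.031, -2.396, 0.0]
force: [-0.2, 0.5, -1.2]
grip_width: 0.431
```

Run:
```python
from h import *
plan((527.4,20.3,150),1.735)
snap('wrist','w17.png')
s=snap('scene');t=snap('top')
a=cv2.resize(s['pixels'][150:290,210:370,::-1],None,fx=2.5,fy=2.5);b=cv2.resize(t['pixels'][120:260,260:420,::-1],None,fx=2.5,fy=2.5)
cv2.imwrite('pics/s17.png',np.hstack([a,b]))
```

```text
pos [525.   25.6 150.4] yaw 1.735 shift units [-0.22  0.06  0.01] turn z units 0.0 grip 37.5 t 31.2
```

View pics/s17.png

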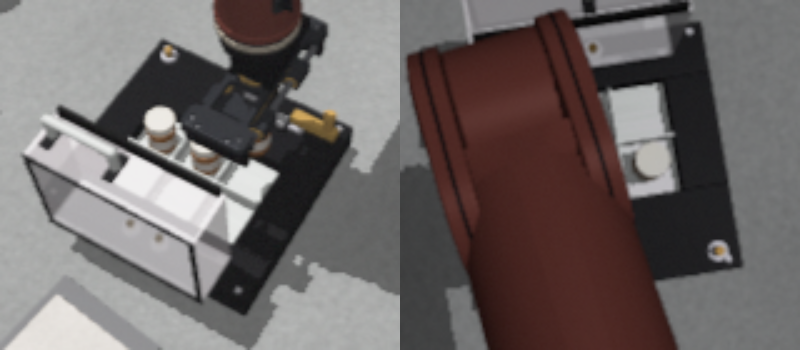

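View pics/w17.png

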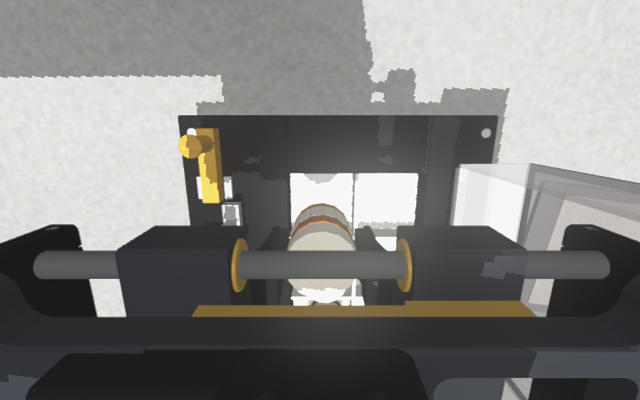

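Request:
step_arm --pt "-0.2 0.06 0.3 0 0 0 -0.4" --pt "0 0 0.6 0 0 0 -0.4" --pt "0 0 0.6 0 0 0 -0.4" --pt "0 0 0.6 0 0 0 -0.4" --pt "0 0 0.5 0 0 0 -0.4" --pt "0 0 0.4 0 0 0 -0.4" --pt "0 0 0.3 0 0 0 -0.4" --pt "0 0 0.2 0 0 0 -0.4" --pt "0 0 0 0 0 0 -0.4" --pt "0 0 0 0 0 0 -0.4"

```text
time: 32.17
ee_pos: [528.0, 21.1, 63.5]
ee_rot: [-2.03, -2.398, -0.0]
force: [0.8, 0.4, 0.4]
grip_width: 0.432
```

Run:
```python
from h import *
plan((527.4,20.3,53.5),1.735);print(read_state()['force'])
```

```text
pos [528.   21.1  63.5] yaw 1.736 shift units [-0.03 -0.03  0.4 ] turn z units 0.01 grip 37.6 t 32.2
[0.83754338 0.40830922 0.41148847]
```

Request:
step_arm --pt "0 0 0.08 0 0 0 -0.4" --pt "0 0 0.08 0 0 0 -0.4" --pt "0 0 0.07 0 0 0 -0.4" --pt "0 0 0.06 0 0 0 -0.4" --pt "0 0 0.05 0 0 0 -0.4" --pt "0 0 0.04 0 0 0 -0.4" --pt "0 0 0 0 0 0 -0.4" --pt "0 0 0 0 0 0 -0.4"

```text
time: 32.83
ee_pos: [527.8, 21.0, 53.8]
ee_rot: [-2.03, -2.397, 0.0]
force: [0.4, 0.7, -0.9]
grip_width: 0.432
```

Request:
step_arm --pt "0 0 0.03 0 0 0 -0.4" --pt "0 0 0 0 0 0 -0.4" --pt "0 0 0 0 0 0 -0.4"

```text
time: 33.08
ee_pos: [528.0, 21.0, 53.4]
ee_rot: [2.03, 2.397, 0.0]
force: [-1.5, -1.1, 5.0]
grip_width: 0.429
```

Gentle contact with the cell floor (5 N). Release and lift clear.

Request:
step_arm --pt "0 0 0 0 0 0 -0.1" --pt "0 0 0 0 0 0 0.1" --pt "0 0 0 0 0 0 0.1" --pt "0 0 0 0 0 0 0.1" --pt "0 0 -0.3 0 0 0 0.1" --pt "0 0 -0.6 0 0 0 0.1" --pt "0 0 -0.8 0 0 0 0.1" --pt "0 0 -0.9 0 0 0 0" --pt "0 0 -0.9 0 0 0 -0.2" --pt "0 0 -0.9 0 0 0 -0.4"

```text
time: 33.92
ee_pos: [527.7, 21.2, 164.6]
ee_rot: [-2.03, -2.398, -0.0]
force: [1.1, -1.1, -1.3]
grip_width: 0.424
```

Request:
step_arm --pt "0 0 -0.9 0 0 0 -0.4" --pt "0 0 -0.9 0 0 0 -0.4" --pt "0 0 -0.9 0 0 0 -0.4" --pt "0 0 -0.9 0 0 0 -0.4" --pt "0 0 -0.9 0 0 0 -0.4" --pt "0 0 -0.9 0 0 0 -0.4" --pt "0 0 0 0 0 0 -0.4"

```text
time: 34.5
ee_pos: [529.3, 21.7, 302.8]
ee_rot: [2.027, 2.394, 0.005]
force: [0.3, -0.1, 0.1]
grip_width: 0.301
```

Run:
```python
from h import *
plan((694.7,-64.5,231.7),1.735)
s=snap('scene');t=snap('top')
a=cv2.resize(s['pixels'][150:310,210:480,::-1],None,fx=2,fy=2);b=cv2.resize(t['pixels'][120:280,120:390,::-1],None,fx=2,fy=2)
cv2.imwrite('pics/s18.png',np.vstack([a,b])[:600])
```

```text
pos [529.3  21.7 302.8] yaw 1.737 shift units [-4.49  5.94  2.88] turn z units 0.02 grip 26.2 t 34.5
```

View pics/s18.png

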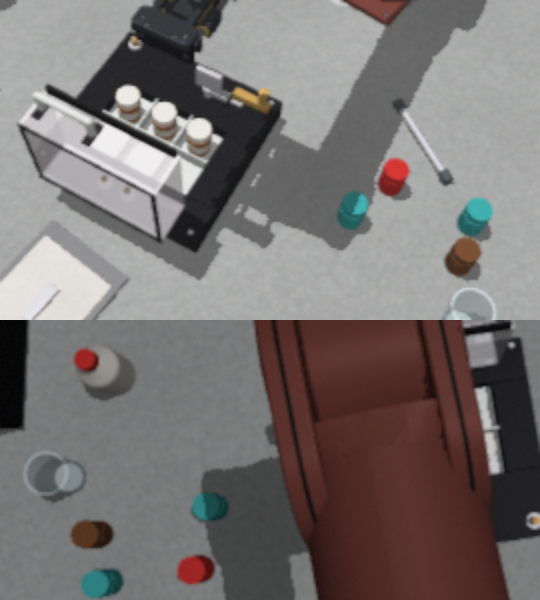

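Request:
step_arm --pt "-0.4 0.5 0 0 0 0 -0.45" --pt "-0.6 0.8 0 0 0 0 -0.45" --pt "-0.6 0.8 0 0 0 0 -0.45" --pt "-0.6 0.8 0 0 0 0 -0.45" --pt "-0.6 0.8 0 0 0 0 -0.45" --pt "-0.6 0.8 0 0 0 0 -0.45" --pt "-0.6 0.8 0 0 0 0 -0.45" --pt "-0.45 0.64 0 0 0 0 -0.45" --pt "0 0 0 0 0 0 -0.45" --pt "0 0 0 0 0 0 -0.45"

```text
time: 35.43
ee_pos: [692.5, -64.4, 295.9]
ee_rot: [-2.028, -2.395, 0.001]
force: [-0.9, 0.7, 0.3]
grip_width: 0.274
```

Run:
```python
from h import *
plan((695.5,-64.8,232),1.735)
snap('wrist','w19.png')
```

```text
pos [692.5 -64.4 295.9] yaw 1.736 shift units [-0.04  0.12  2.56] turn z units 0.01 grip 23.8 t 35.4
```

View pics/w19.png

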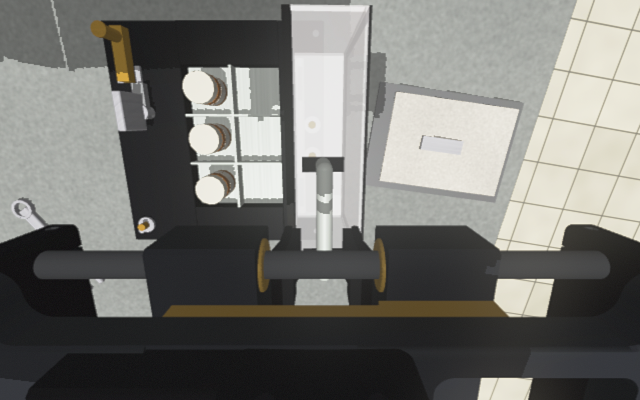

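Request:
step_arm --pt "0 0.12 0.6 0 0 0 -0.45" --pt "0 0 0.6 0 0 0 -0.45" --pt "0 0 0.6 0 0 0 -0.45" --pt "0 0 0.5 0 0 0 -0.45" --pt "0 0 0.25 0 0 0 -0.45" --pt "0 0 0 0 0 0 -0.45" --pt "0 0 0 0 0 0 -0.45"

```text
time: 36.07
ee_pos: [695.3, -63.7, 234.5]
ee_rot: [-2.03, -2.398, 0.0]
force: [0.1, -0.4, -0.3]
grip_width: 0.274
```

Request:
step_arm --pt "0 0 0 0 0 0 -0.9" --pt "0 0 0 0 0 0 -0.9" --pt "0 0 0 0 0 0 -0.9" --pt "0 0 0 0 0 0 -0.9" --pt "0 0 0 0 0 0 -0.9" --squeeze 20

```text
time: 36.48
ee_pos: [695.8, -63.7, 235.1]
ee_rot: [2.03, 2.397, 0.001]
force: [-0.9, 0.5, 3.1]
grip_width: 0.13
```

Run:
```python
from h import *
plan((471.0,-101.8,58.7),1.735)
print(read_state()['force'])
p=1.716-np.arange(0,1.601,.1);x=-198.3*np.cos(p)/25;z=198.3*np.sin(p)/25
print(np.c_[np.diff(x),-np.diff(z)].round(2).tolist())
```

```text
pos [695.8 -63.7 235.1] yaw 1.736 shift units [-0.02 -9.13  7.05] turn z units 0.01 grip 11.3 t 36.5
[-0.93794523  0.5166111   3.06171627]
[[-0.79, -0.08], [-0.79, 0.0], [-0.79, 0.08], [-0.78, 0.16], [-0.76, 0.24], [-0.73, 0.31], [-0.69, 0.38], [-0.65, 0.45], [-0.6, 0.51], [-0.55, 0.57], [-0.49, 0.62], [-0.43, 0.67], [-0.36, 0.71], [-0.28, 0.74], [-0.21, 0.76], [-0.13, 0.78]]
```

Request:
step_arm --pt "0 -0.4 -0.04 0 0 0 -0.9" --pt "0 -0.79 -0.02 0 0 0 -0.9" --pt "0 -0.79 0.04 0 0 0 -0.9" --pt "0 -0.79 0.12 0 0 0 -0.9" --pt "0 -0.77 0.2 0 0 0 -0.9" --pt "0 -0.75 0.28 0 0 0 -0.9" --pt "0 -0.71 0.34 0 0 0 -0.9" --pt "0 0 0 0 0 0 -0.9"

```text
time: 37.15
ee_pos: [569.2, -84.5, 210.4]
ee_rot: [-2.029, -2.396, 0.004]
force: [-3.7, 2.6, -0.1]
grip_width: 0.128
```

```bash
cat > arc.py <<'E'
from h import *
st=read_state();d=st['ee_pos']-np.array([525.3,-44,0]);x=d[0]*.9864+d[1]*.1643;z=st['ee_pos'][2]+13
print('x',x.round(1),'z',z.round(1),'r',np.hypot(135-x,z-52).round(1),'theta',(np.arctan2(z-52,135-x)-.116).round(3),'y',(-d[0]*.1643+d[1]*.9864).round(1),st['force'].round(1))
E
python3 arc.py
```

```text
x 36.7 z 223.4 r 197.6 theta 0.934 y -47.1 [-3.7  2.6 -0.1]
```

Request:
step_arm --pt "0 -0.67 0.42 0 0 0 -0.9" --pt "0 -0.62 0.48 0 0 0 -0.9" --pt "0 -0.57 0.54 0 0 0 -0.9" --pt "0 -0.52 0.6 0 0 0 -0.9" --pt "0 -0.46 0.64 0 0 0 -0.9" --pt "0 -0.39 0.69 0 0 0 -0.9" --pt "0 0 0 0 0 0 -0.9"

```text
time: 37.73
ee_pos: [490.3, -97.6, 124.6]
ee_rot: [-2.029, -2.395, 0.002]
force: [-0.6, 2.8, -2.3]
grip_width: 0.126
```

```bash
python3 arc.py
```

```text
x -43.3 z 137.6 r 197.8 theta 0.331 y -47.1 [-0.6  2.8 -2.3]
```

Request:
step_arm --pt "0 -0.3 0.73 0 0 0 -0.9" --pt "0 -0.22 0.75 0 0 0 -0.9" --pt "0 -0.14 0.6 0 0 0 -0.9" --pt "0 -0.07 0.3 0 0 0 -0.9" --pt "0 0 0 0 0 0 -0.9" --pt "0 0 0 0 0 0 -0.9"

```text
time: 38.23
ee_pos: [471.9, -100.6, 66.5]
ee_rot: [-2.027, -2.393, 0.006]
force: [-9.7, 0.7, -1.5]
grip_width: 0.13
```

```bash
python3 arc.py
```

```text
x -62.0 z 79.5 r 198.9 theta 0.023 y -47.1 [-9.7  0.7 -1.5]
```

Request:
step_arm --pt "0 0.02 0.08 0 0 0 -0.9" --pt "0 0 0.08 0 0 0 -0.9" --pt "0 0 0.06 0 0 0 -0.9" --pt "0 0 0 0 0 0 -0.9" --pt "0 0 0 0 0 0 -0.9"

```text
time: 38.65
ee_pos: [471.0, -100.8, 60.8]
ee_rot: [-2.026, -2.391, 0.01]
force: [-14.3, -0.1, -1.5]
grip_width: 0.126
```

```bash
python3 arc.py
```

```text
x -62.9 z 73.8 r 199.1 theta -0.006 y -47.1 [-14.3  -0.1  -1.5]
```

Request:
step_arm --pt "0 0.06 0.06 0 0 0 -0.9" --pt "0 0.06 0.06 0 0 0 -0.9" --pt "0 0 0.06 0 0 0 -0.9" --pt "0 0 0 0 0 0 -0.9" --pt "0 0 0 0 0 0 -0.9"

```text
time: 39.07
ee_pos: [470.4, -101.0, 55.3]
ee_rot: [-2.024, -2.387, 0.018]
force: [-26.8, -2.0, 5.1]
grip_width: 0.129
```

```bash
python3 arc.py
python3 - <<'E'
from h import *
s=snap('scene');w=snap('wrist')
cv2.imwrite('pics/s20.png',np.hstack([cv2.resize(s['pixels'][150:290,210:370,::-1],None,fx=2.5,fy=2.5),cv2.resize(w['pixels'][0:240,250:500,::-1],(364,350))]))
E
```

```text
x -63.6 z 68.3 r 199.2 theta -0.034 y -47.2 [-26.8  -2.    5.1]
```

View pics/s20.png

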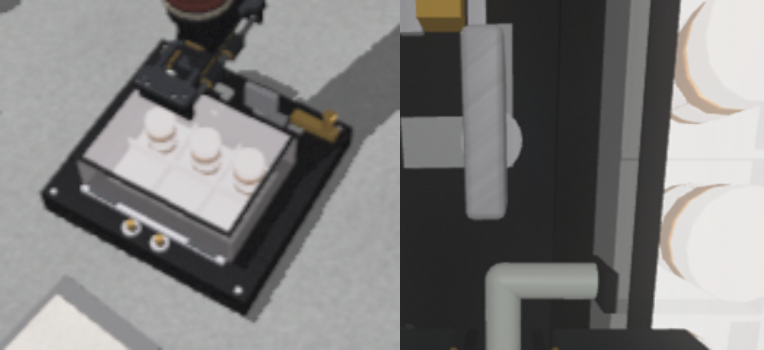

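Request:
step_arm --pt "0 -0.12 0 0 0 0 -0.9" --pt "0 0 0 0 0 0 -0.9" --pt "0 0 0 0 0 0 -0.7" --pt "0 0 0 0 0 0 -0.5" --pt "0 0 0 0 0 0 -0.45" --pt "0 0 0 0 0 0 -0.45"

```text
time: 39.67
ee_pos: [475.5, -100.6, 58.0]
ee_rot: [-2.03, -2.397, 0.0]
force: [-1.0, 0.5, -1.0]
grip_width: 0.252
```

```bash
python3 arc.py
```

```text
x -58.4 z 71.0 r 194.3 theta -0.018 y -47.7 [-1.   0.5 -1. ]
```

Request:
step_arm --pt "0 -0.16 0 0 0 0 -0.45" --pt "0 0 -0.6 0 0 0 -0.45" --pt "0 0 -0.8 0 0 0 -0.45" --pt "0 0 -0.6 0 0 0 -0.45" --pt "0 0 0 0 0 0 -1" --pt "0 0 0 0 0 0 -1" --pt "0 0 0 0 0 0 -1" --pt "0 0 0 0 0 0 -1" --pt "0 0 0 0 0 0 -1"

```text
time: 40.42
ee_pos: [470.7, -101.2, 106.9]
ee_rot: [-2.029, -2.397, 0.0]
force: [-0.7, -1.3, -0.2]
grip_width: 0.028
```

```bash
python3 arc.py
python3 - <<'E'
from h import *
plan((471.3,-100.5,81),1.735)
E
```

```text
x -63.2 z 119.9 r 209.5 theta 0.214 y -47.4 [-0.7 -1.3 -0.2]
pos [ 470.7 -101.2  106.9] yaw 1.736 shift units [0.02 0.03 1.03] turn z units 0.01 grip 2.4 t 40.4
```

Request:
step_arm --pt "0 0.02 0.3 0 0 0 -1" --pt "0 0 0.3 0 0 0 -1" --pt "0 0 0.2 0 0 0 -1" --pt "0 0 0.1 0 0 0 -1" --pt "0 0 0 0 0 0 -1" --pt "0 0 0 0 0 0 -1"

```text
time: 40.92
ee_pos: [471.5, -101.0, 84.8]
ee_rot: [-2.029, -2.397, -0.0]
force: [0.1, 0.1, 0.1]
grip_width: 0.005
```

Request:
step_arm --pt "0 0 0.06 0 0 0 -1" --pt "0 0 0.06 0 0 0 -1" --pt "0 0 0.06 0 0 0 -1" --pt "0 0 0 0 0 0 -1" --pt "0 0 0 0 0 0 -1"

```text
time: 41.33
ee_pos: [471.9, -101.4, 81.2]
ee_rot: [2.03, 2.397, -0.0]
force: [-2.4, -0.0, 8.2]
grip_width: 0.004
```

Request:
step_arm --pt "0 0 -0.6 0 0 0 -0.5" --pt "0 0 -0.8 0 0 0 -0.31" --pt "0 0 -0.8 0 0 0 -0.31" --pt "0 0 -0.4 0 0 0 -0.31" --pt "0.7 0 0 0 0 0 -0.31" --pt "0.8 0 0 0 0 0 -0.31" --pt "0.8 -0.1 0 0 0 0 -0.31" --pt "0.6 0 0 0 0 0 -0.31" --pt "0.3 0 0 0 0 0 -0.31" --pt "0 0 0 0 0 0 -0.31"

```text
time: 42.17
ee_pos: [455.6, -20.8, 145.4]
ee_rot: [2.027, 2.4, -0.001]
force: [1.0, 0.2, 1.1]
grip_width: 0.341
```

Run:
```python
from h import *
plan((454,-22.4,75),1.735);snap('wrist','w21.png')
```

```text
pos [455.6 -20.8 145.4] yaw 1.739 shift units [-0.05 -0.07  2.82] turn z units 0.04 grip 29.6 t 42.2
```

View pics/w21.png

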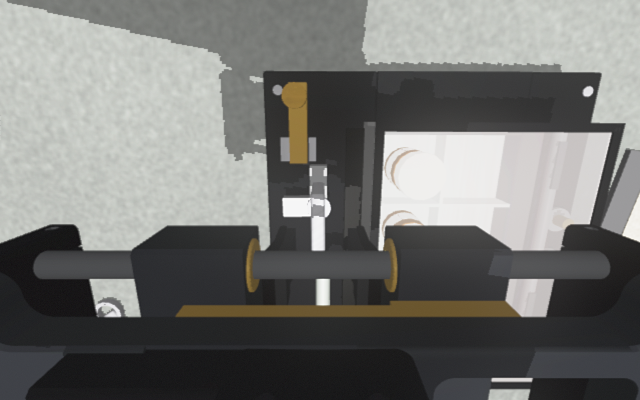

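Request:
step_arm --pt "-0.05 -0.07 0.6 0 0 0 -0.31" --pt "0 0 0.7 0 0 0 -0.31" --pt "0 0 0.7 0 0 0 -0.31" --pt "0 0 0.6 0 0 0 -0.31" --pt "0 0 0.2 0 0 0 -0.31" --pt "0 0 0 0 0 0 -0.31" --pt "0 0 0 0 0 0 -0.31"

```text
time: 42.8
ee_pos: [454.8, -24.6, 75.8]
ee_rot: [-2.031, -2.397, -0.001]
force: [-0.8, 0.1, 0.6]
grip_width: 0.344
```

Request:
step_arm --pt "0 0 0 0 0 0 -0.9" --pt "0 0 0 0 0 0 -0.9" --pt "0 0 0 0 0 0 -0.9" --pt "0 0 0 0 0 0 -0.9" --pt "0 0 0 0 0 0 -0.9" --squeeze 25

```text
time: 43.22
ee_pos: [453.7, -24.6, 75.8]
ee_rot: [-2.03, -2.397, 0.003]
force: [-5.6, -1.5, 6.7]
grip_width: 0.116
```

Run:
```python
from h import *
plan((454,-22.4,75),.165);s=read_state();print(s['force'],s['wrist_torque'])
```

```text
pos [453.7 -24.6  75.8] yaw 1.736 shift units [0.08 0.02 0.03] turn z units 15.0 grip 10.0 t 43.2
[-5.64087683 -1.49297541  6.72903297] [-0.2563426   1.0397749   0.05077193]
```

Request:
step_arm --pt "0.08 0 0 0 0 0.5 -0.9" --pt "0 0 0 0 0 0.8 -0.9" --pt "0 0 0 0 0 0.8 -0.9" --pt "0 0 0 0 0 0.8 -0.9" --pt "0 0 0 0 0 0.8 -0.9" --pt "0 0 0 0 0 0.8 -0.9" --pt "0 0 0 0 0 0.8 -0.9" --pt "0 0 0 0 0 0.8 -0.9" --pt "0 0 0 0 0 0.8 -0.9" --pt "0 0 0 0 0 0.8 -0.9"

```text
time: 44.05
ee_pos: [452.1, -24.1, 75.8]
ee_rot: [2.811, 1.401, -0.008]
force: [-12.3, -6.0, 15.4]
grip_width: 0.114
```

Request:
step_arm --pt "0 0 0 0 0 0.8 -0.9" --pt "0 0 0 0 0 0.8 -0.9" --pt "0 0 0 0 0 0.8 -0.9" --pt "0 0 0 0 0 0.8 -0.9" --pt "0 0 0 0 0 0.8 -0.9" --pt "0 0 0 0 0 0.8 -0.9" --pt "0 0 0 0 0 0.8 -0.9" --pt "0 0 0 0 0 0.8 -0.9" --pt "0 0 0 0 0 0.8 -0.9" --pt "0 0 0 0 0 0 -0.9"

```text
time: 44.88
ee_pos: [451.3, -22.7, 75.7]
ee_rot: [3.129, 0.267, -0.01]
force: [-16.5, -1.4, 18.9]
grip_width: 0.112
```

Run:
```python
from h import *
plan((454,-22.4,75),.165);s=read_state();print(s['force'],s['wrist_torque'])
```

```text
pos [451.3 -22.7  75.7] yaw 0.17 shift units [0.11 0.   0.03] turn z units 0.05 grip 9.7 t 44.9
[-16.48085208  -1.36546789  18.90216617] [-0.20233058  3.60416921 -0.02633444]
```

Request:
step_arm --pt "0 0 0 0 0 0.1 -0.9" --pt "0 0 0 0 0 0 -0.9" --pt "0 0 0 0 0 0 -0.6" --pt "0 0 0 0 0 0 -0.31" --pt "0 0 0 0 0 0 -0.31" --pt "0 0 0 0 0 0 -0.31" --pt "0 0 -0.6 0 0 0 -0.31" --pt "0 0 -0.8 0 0 0 -0.31" --pt "0 0 -0.8 0 0 0 -0.31" --pt "0 0 -0.6 0 0 0 -0.31"

```text
time: 45.72
ee_pos: [454.7, -22.1, 147.0]
ee_rot: [-3.131, -0.26, -0.002]
force: [0.8, -0.1, 0.1]
grip_width: 0.342
```

Run:
```python
from h import *
plan((424.6,62,145),.165);snap('wrist','w22.png')
```

```text
pos [454.7 -22.1 147. ] yaw 0.166 shift units [-0.63 -3.51  0.08] turn z units 0.01 grip 29.8 t 45.7
```

View pics/w22.png

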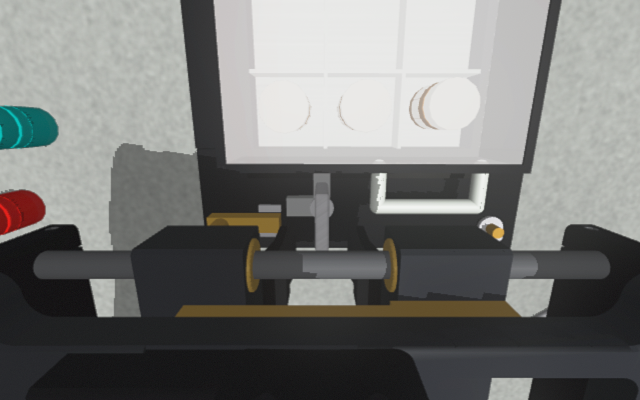

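Request:
step_arm --pt "-0.1 -0.5 0 0 0 0 -0.31" --pt "-0.1 -0.7 0 0 0 0 -0.31" --pt "-0.1 -0.7 0 0 0 0 -0.31" --pt "-0.1 -0.7 0 0 0 0 -0.31" --pt "-0.1 -0.6 0 0 0 0 -0.31" --pt "-0.13 -0.31 0 0 0 0 -0.31" --pt "0 0 0.6 0 0 0 -0.31" --pt "0 0 0.4 0 0 0 -0.31" --pt "0 0 0 0 0 0 -0.31"

```text
time: 46.52
ee_pos: [422.4, 61.4, 118.3]
ee_rot: [-3.13, -0.26, 0.006]
force: [0.2, -0.8, 0.2]
grip_width: 0.347
```

Run:
```python
from h import *
plan((424.5,61.5,68),.165)
snap('wrist','w23.png')
```

```text
pos [422.4  61.4 118.3] yaw 0.166 shift units [0.09 0.01 2.01] turn z units 0.0 grip 30.2 t 46.5
```

View pics/w23.png

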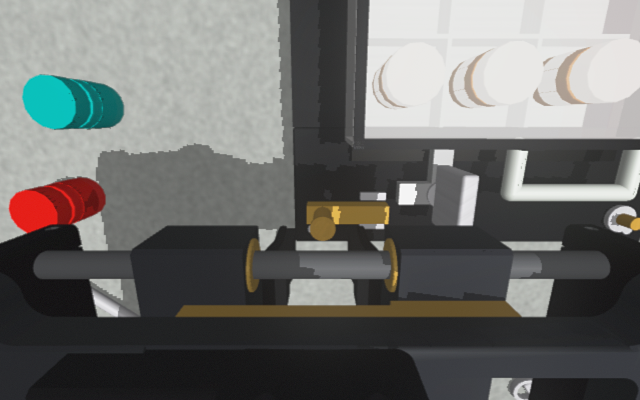

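Request:
step_arm --pt "0.08 0 0.5 0 0 0 -0.31" --pt "0 0 0.6 0 0 0 -0.31" --pt "0 0 0.6 0 0 0 -0.31" --pt "0 0 0.25 0 0 0 -0.31" --pt "0 0 0 0 0 0 -0.31" --pt "0 0 0 0 0 0 -0.31"

```text
time: 47.07
ee_pos: [426.2, 62.1, 72.1]
ee_rot: [-3.13, -0.259, 0.001]
force: [-0.3, -0.2, 0.5]
grip_width: 0.349
```

Request:
step_arm --pt "0 0 0 0 0 0 -0.8" --pt "0 0 0 0 0 0 -0.8" --pt "0 0 0 0 0 0 -0.8" --pt "0 0 0 0 0 0 -0.8" --squeeze 15

```text
time: 47.4
ee_pos: [426.7, 61.4, 72.4]
ee_rot: [3.13, 0.259, 0.002]
force: [0.2, 0.2, 3.0]
grip_width: 0.158
```

Request:
step_arm --pt "0 0.2 0 0 0 0 -0.8" --pt "0 0.25 0 0 0 0 -0.8" --pt "0 0.25 0 0 0 0 -0.8" --pt "0 0.25 0 0 0 0 -0.8" --pt "0 0.25 0 0 0 0 -0.8" --pt "0 0.25 0 0 0 0 -0.8" --pt "0 0.18 0 0 0 0 -0.8" --pt "0 0 0 0 0 0 -0.8" --pt "0 0 0 0 0 0 -0.8"

```text
time: 48.15
ee_pos: [433.4, 21.0, 72.3]
ee_rot: [3.131, 0.258, 0.001]
force: [-0.9, -1.1, 6.5]
grip_width: 0.154
```

Request:
step_arm --pt "0 0.08 0 0 0 0 -0.8" --pt "0 0.08 0 0 0 0 -0.8" --pt "0 0 0 0 0 0 -0.8" --pt "0 0 0 0 0 0 -0.8"

```text
time: 48.48
ee_pos: [433.5, 20.6, 72.3]
ee_rot: [-3.127, -0.262, -0.0]
force: [-4.8, 12.8, 9.2]
grip_width: 0.157
```

Stop felt (12.8 N without motion): the catch is home. Release and retreat.

Request:
step_arm --pt "0 -0.1 0 0 0 0 -0.8" --pt "0 0 0 0 0 0 -0.31" --pt "0 0 0 0 0 0 -0.31" --pt "0 0 0 0 0 0 -0.31" --pt "0 0 -0.6 0 0 0 -0.31" --pt "0 0 -0.8 0 0 0 -0.31" --pt "0 0 -0.8 0 0 0 -0.31" --pt "0 0 -0.8 0 0 0 -0.31" --pt "0 0 -0.8 0 0 0 -0.31" --pt "0 0 -0.8 0 0 0 -0.31"

```text
time: 49.32
ee_pos: [432.9, 20.0, 187.7]
ee_rot: [3.131, 0.259, -0.0]
force: [-0.0, 0.6, 0.5]
grip_width: 0.345
```

Request:
step_arm --pt "0 0.8 -0.6 0 0 0 -0.31" --pt "0 0.9 0 0 0 0 -0.31" --pt "0 0.9 0 0 0 0 -0.31" --pt "0 0.9 0 0 0 0 -0.31" --pt "0 0.9 0 0 0 0 -0.31" --pt "0 0.9 0 0 0 0 -0.31" --pt "0 0.9 0 0 0 0 -0.31" --pt "0 0.9 0 0 0 0 -0.31" --pt "0 0.9 0 0 0 0 -0.31" --pt "0 0.9 0 0 0 0 -0.31"

```text
time: 50.15
ee_pos: [469.5, -200.7, 201.5]
ee_rot: [-3.131, -0.259, 0.001]
force: [0.3, 0.7, 0.7]
grip_width: 0.344
```

Run:
```python
from h import *
s=snap('scene');t=snap('top')
print(read_state()['ee_pos'])
a=cv2.resize(s['pixels'][150:290,210:370,::-1],None,fx=2.5,fy=2.5);b=cv2.resize(t['pixels'][120:260,260:420,::-1],None,fx=2.5,fy=2.5)
c=cv2.resize(np.hstack([s['pixels'][:,:,::-1],t['pixels'][:,:,::-1]]),(800,250))
cv2.imwrite('pics/s24.png',np.vstack([np.hstack([a,b]),c]))
```

```text
[ 469.05741333 -203.41880006  201.08593948]
```

View pics/s24.png

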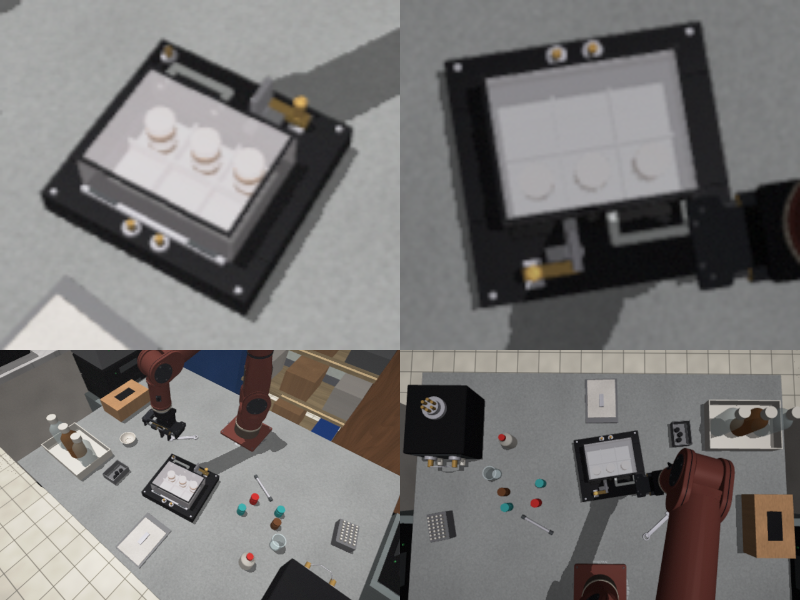

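Run:
```python
from h import *
print(job_done())
```

```text
the job is handed in; nothing more can be done
None
```

I loaded the autosampler and handed the job in at about 50 s of the 210 s; no verdict was reported.

**What I did**
- I slid the catch to its stop, turned the latch to about 1.57 rad and swung the hood to about 1.6 rad.
- Two amber jars stood on the bench. I set them in the front-centre and front-left cells, with about 11 N and 5 N measured at the wrist on touch-down. The jar already in the front-right cell stayed there.
- I then shut the hood, turned the latch back over the lip and slid the catch home.

**Last checks**
- **Hood:** pressing down on the bar met firm contact at 81.2 mm, where its top should be 81 mm when shut.
- **Latch:** the tool finished about 0.005 rad from the latched direction, and the wing looks aligned over the lip.
- **Catch:** it reached its stop, with 12.8 N and no further motion. The knob is back within 1 pixel of where it started.
- **Jars and bench:** the final pictures show three upright jars, each in its own cell. Everything else on the bench looks undisturbed; I judged that by eye, not by measurement.

**What went wrong or disagreed**
- While I closed the hood, the fingers slipped past the bar and pulled with up to 27 N sideways at the wrist. I let go and pressed the bar down from above instead.
- Heights of jar tops measured from two views came out at 47–54 mm instead of 56 mm. The views taken closest to the jars gave 54 mm.

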